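Put a slide box away in a lift-up cabinet with a locking stay

TASK

Put the yellow-lidded slide box away in the lift-up cabinet: raise the clear flap until its stay locks and holds it up by itself, stand the box on the cabinet floor in the free space beside the other two, then lift the flap a little further to unlock the stay and lower it fully shut. Never force the flap down against the locked stay, do not let it slam or the box drop, and leave the other boxes and the things on the table where they are.

Things in the scene. Friction and masses are not known exactly. Their poses are not given: they have to be found in the camera images.
- cabinet: white lift-up cabinet, fixed on the table, 400 mm wide (its y), 250 deep (its x), 190 high. Origin: centre of its underside; x points from its open front to its back, y to the left seen from the front. The shut flap leans back 35 degrees from vertical, lower edge forward at x = -125 mm. End panels 12 mm thick; the back's inner face is at x = 113 mm; the top board runs from the hinge line back.
- cabinet_floor (a point): centre of the cabinet's inner floor, 15 mm above the table, axes as the cabinet's. The floor is free of sills and runs from x = -125 to 113 mm and y = -165 (beside the stay) to 188 mm. With the flap shut, a 56 mm high box must lie behind x = -83 mm.
- flap_hinge (a point): middle of the flap's hinge line at the top of the front, 13 mm in front of the cabinet's origin (x = -13 mm), 175 mm above the table; the line runs along the cabinet's y.
- flap (a joint): angle of the flap (rad): 0 shut, grows as the lower edge swings forward and up about the hinge line, hard stop at 2.42. A clear panel in an aluminium frame, 396 mm wide, 195 mm from hinge to free edge, 6 mm thick, 0.62 kg. Unless the stay holds it, it falls shut from any angle. Raising it takes under 6 N at the handle.
- stay (a point): ratchet stay at the right end inside: toothed quadrant on the flap, sprung twin brass pawl on the end panel. Going up, the pawl drags for 20 degrees, then clicks in at a flap angle that differs from cabinet to cabinet, 1.84 to 2.14 rad. Past the click the flap cannot go down: let down, it rests within 1.5 degrees of the click and stays. The point is a fixed point, not the pawl.
- flap_handle (a point): middle of the flap's dark bar handle: round, 12 mm diameter, 120 mm long between end posts, parallel to the hinge line. Its axis is 160 mm from the hinge along the flap and 42 mm off the outer face: a circle of 167 mm about the hinge line; shut, it is 131 mm in front of and 104 mm below that line. To unlock: raise it 10 degrees (0.17 rad) past the angle it rests at; then it can go right down.
- yellow_box_center (a point): centre of the slide box with the yellow lid, standing on the table: 130 mm long (its x), 56 mm wide (its y), 56 mm high, 0.2 to 0.45 kg, grey base, smooth sides, closed lid; both ends alike.
- blue_box_center (a point): centre of the blue-lidded slide box already in the cabinet: same size, its length along the cabinet's x, 56 mm across.
- white_box_center (a point): centre of the white-lidded slide box next to it in the cabinet: same size and direction, 6 to 8 mm from the blue one. The free floor is to the right of their tray (seen from the front).
- file_tray: shallow grey tray that the two stored boxes stand in, fixed on the cabinet floor: 150 mm deep (its x), 136 mm wide (its y), floor 3 mm thick, rim 10 mm high; origin at the middle of its underside, axes as the cabinet's.
- prints_a: pile of photographs, 148 x 105 x 12 mm, origin at the middle of its underside
Mind the look-alikes: they are no part of the job. Leave any turquoise look-alike of the part that bears yellow_box_center alone.

How it is judged (in metres and radians):
On the way, in this order (a step that is already met when the one before it is completed fails the run):
1. the flap stands open on its locked stay, let go (value of joint flap above 1.45 rad and velocity of joint flap between -0.03 and 0.03 rad/s and contact force between each of the arm, the fingers and cabinet below 0.2 N), for 0.3 s.
2. the yellow box stands on the cabinet floor, let go, with the flap still up on its stay (x of yellow_box_center in the frame of cabinet_floor between -0.1 and 0.09 m and y of yellow_box_center in the frame of cabinet_floor between -0.19 and 0.19 m and z of yellow_box_center in the frame of cabinet_floor between 0.022 and 0.033 m and angle between yellow_box_center's own z axis and vertical below 0.1 rad and contact force between the fingers and yellow_box below 0.1 N and linear speed of yellow_box below 0.02 m/s and value of joint flap above 1.45 rad), for 0.2 s.
At the end, for the whole second after the job is handed in: the flap is fully shut (within 2 degrees) and the yellow box stands upright and still on the cabinet floor, wholly inside behind the flap; everything released (value of joint flap below 0.035 rad and x of yellow_box_center in the frame of cabinet_floor between -0.1 and 0.09 m and y of yellow_box_center in the frame of cabinet_floor between -0.19 and 0.19 m and z of yellow_box_center in the frame of cabinet_floor between 0.022 and 0.033 m and angle between yellow_box_center's own z axis and vertical below 0.1 rad and linear speed of yellow_box below 0.02 m/s); the robot touches nothing.
It fails at once if the flap slams: it is moving faster than 2.5 rad/s downward (velocity of joint flap below -2.5 rad/s).
It fails at once if the flap is forced against the locked stay (about 30 N or more at the handle) (contact force between stay_pawl_c0 and cabinet above 80 N).
It fails at once if the yellow box is dropped: it falls freely more than about 2 cm (contact force between the fingers and yellow_box below 0.05 N and linear speed of yellow_box above 0.6 m/s).
It fails at once if a box already in the cabinet is shifted more than 15 mm (distance of any of blue_box_center, white_box_center from where it was at the start of the episode above 0.015 m).
It fails at once if something else on the table is shifted more than 25 mm (distance of any of prints_b_c0, album_c0, water_bottle_c0, paper_cup_c0, oval_portrait_c0, prints_a from where it was at the start of the episode above 0.025 m).
It also fails if it takes over 72 s, if anything falls off the work surface, if the arm or the gripper's body presses on something with over 40 N, if the wrist force passes 120 N, or if a joint passes its speed limit or range.

ROBOT

A 6-joint arm with a two-finger parallel gripper is mounted at the origin on the work surface. World frame = base frame: x ahead of the robot, y to its left, z up, the work surface at z = 0. Lengths are in m, angles in degrees, forces in N, time in s.
With the tool pointing down it reaches from about 0.35 to 0.875 m from the base axis. Payload 4.2 kg.
Tool frame: the origin (TCP) lies midway between the tips of the shut fingers; the grasp point (between the pads) lies 19 mm behind it; z points along the fingers, y is the line along which they close (so a half turn about z gives the same grasp; the last joint's range is limited). The gripper opens to 87 mm and grips with 3 to 60 N. Pads are 19 mm wide; open, the fingers measure 117 mm over their backs; the gripper's body (75 mm by 190 mm) begins 51 mm behind the grasp point.
Start: joints at [88.671, 22.042, 0.453, 0, -68.411, -14.817], TCP at [0.174, 0.6, 0.223] pointing down, gripper open.
Joint ranges: [-179.83, 179.83], [-69.29, 118.12], [-61.27, 80.66], [-181.25, 117.63], [-171.15, -9.14], [-177.46, 177.46]. Speed limits (degrees/s): [159.86, 159.86, 180, 180, 180, 180].

INTERFACE

Orientations are given as a 3x3 rotation matrix whose columns are the frame's x, y, z axes.
In Python, from station import r, cams gives the robot as it stands.
- The arm moves only by the tool play_rows, never from a script. Its argument "commands" is text: rows parted by semicolons, each of 6 numbers parted by spaces: the shift along the world's x, y, z normalised to -1 to 1, where 1 is 30 mm, then the turn, a rotation vector about the world's x, y, z normalised to -1 to 1, where 1 is 0.15 rad. A call has 1 to 20 rows; each row shifts and turns the commanded pose from where the row before left it; what a row does not reach is not made up. A row lasts 1/10 s, in which the tool goes at most 50 mm and 8.59 degrees, less where a joint would pass 70% of its speed; a pose out of reach is approached as far as the arm can. A call with a number of a shift or a turn outside -1 to 1 is refused whole. A call with a gripper value outside its range is refused whole. "grip" is the finger opening in mm, from 0 to 87, set as the call begins (left out, the last holds). The fingers move at their own pace and stop on an object; the grip force is fixed at half the most. Time passes only in rows, so rows that do not move let the fingers close. It gives the time, the measured TCP pose, the force, the opening and the grip force at its end, in the units of the state.
- r.sense(): the state, without advancing time (a new reading comes with each control period).
- cams.capture(name): name is "scene" or "side" or "wrist"; returns (picture, depth): 420x560x3 uint8, blue, green, red; 420x560 float32, m along the optical axis (not along the pixel's ray), 0 where there is no reading.
- cams.camera_info(name): a dict with "mtx" (3x3 intrinsics, pixels), "R" (3x3) and "t" (3): a world point X has camera coordinates R X + t. Camera axes: x right, y down, z forward; pixel columns grow to the right and rows downward; lengths in m; the calibration is good to about 2 mm. A picture is of the moment at which its call begins: read the wrist's pose just before it. camera_info takes no time and is no camera call; for the wrist camera it gives the pose at the moment of the call.
- r.finish_job(): hands the job in; it is judged then, once.
The state is a dict: "time_s": time; "joints": joint angles; "joint_velocities": joint speeds; "effort": joint torques, N m; "tcp_pos": TCP position; "ee_rot": TCP orientation; "wrist_force": force on the tool from outside, world axes, zero at the start; "moment": the same for the moment, N m; "gripper_width": opening from 0.0 (shut) to 1.0 (fully open); "gripper_force": force on a finger pad.
Only numpy, scipy, OpenCV 4.12 (cv2) and the standard library are available. Lean on these libraries where they do the work, as an engineer would, in place of code of your own. Each camera call takes 0.05 s, during which the arm holds its last target. There are 200 camera calls.

## Working session

There is one attempt and no reset: what is moved stays moved. The work goes in short steps, Python scripts to look and compute and a tool call to move; the robot and the scene stay as the last step left them, time stands still between calls to the robot, and variables do not carry over. Pictures are saved under pics/ and viewed, at most 10 in all, crops included, and the job is handed in when it is done.

Besides the shell and the picture viewer there is one more tool, called by a JSON object that holds its "method" and its "body". play_rows: Moves the arm, as the interface text tells. Scaled input: -1 to 1 covers 30 mm each way for a shift and 0.15 rad each way for a turn. Its arguments: {"type":"object","properties":{"commands":{"type":"string"},"grip":{"type":"number"}},"required":["commands"]}

```bash
ls; mkdir -p pics
cat > h.py <<'E'
import numpy as np, cv2
from station import r, cams
def cap(n,f=None):
    ci=cams.camera_info(n); im,d=cams.capture(n)
    if f: cv2.imwrite('pics/'+f,im)
    return im,d,ci
def pts(d,ci):
    v,u=np.mgrid[:d.shape[0],:d.shape[1]]; K=np.array(ci['mtx']); R=np.array(ci['R']); t=np.array(ci['t'])
    P=np.stack([(u-K[0,2])/K[0,0]*d,(v-K[1,2])/K[1,1]*d,d],-1)
    return (P-t)@R
def ray(ci,u,v,z):
    K=np.array(ci['mtx']); R=np.array(ci['R']); t=np.array(ci['t'])
    o=-R.T@t; q=R.T@np.linalg.inv(K)@[u,v,1]
    return o+q*(z-o[2])/q[2]
E
python3 - <<'E'
from h import *
for n in ('scene','side'):
    im,d,ci=cap(n,n+'0.png'); np.savez(n+'0.npz',d=d)
    print(n,-np.array(ci['R']).T@ci['t'],np.array(ci['R'])[2])
print(r.sense())
E
```

```text
pics
scene [0.87348674 0.16565042 1.03385322] [-0.38760042 -0.06887729 -0.91925069]
side [-0.06365366  0.34505262  1.30813642] [ 0.42684961 -0.18345116 -0.88551967]
{'time_s': 0.1, 'joints': array([ 8.86714703e+01,  2.20871065e+01,  3.88299230e-01, -2.40448648e-02,
       -6.84103451e+01, -1.48166923e+01]), 'joint_velocities': array([-0.00799515, -0.0454794 ,  0.18764006,  0.10204514, -0.02911636,
        0.01749378]), 'effort': array([ 7.44397530e-04, -3.91689134e+01,  1.87936324e+01,  4.23173904e+00,
        1.34962803e-02, -7.95927326e-05]), 'tcp_pos': array([0.17363467, 0.59984955, 0.22156908]), 'ee_rot': array([[ 9.60516948e-01, -2.78221143e-01, -4.34283434e-04],
       [-2.78221460e-01, -9.60515084e-01, -1.89547717e-03],
       [ 1.10226038e-04,  1.94146492e-03, -9.99998109e-01]]), 'wrist_force': array([ 0.55029075, -0.13288334, -0.17539129]), 'moment': array([0.01949801, 0.02498776, 0.02536752]), 'gripper_force': 0.0, 'gripper_width': 0.9982528687667355}
```

View pics/scene0.png

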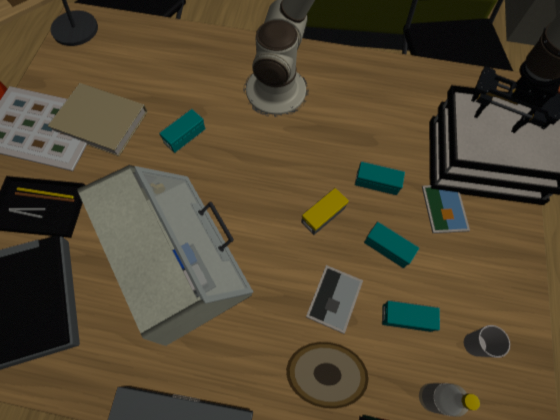

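View pics/side0.png

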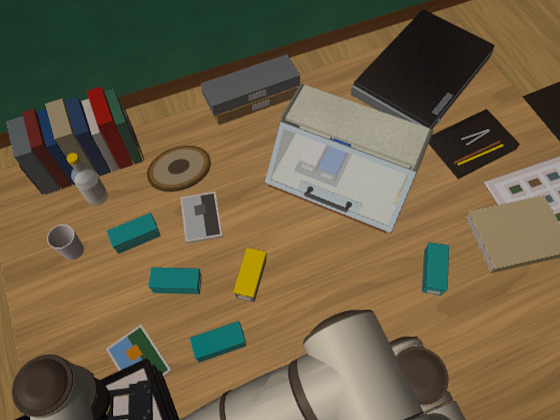

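Scene: the yellow box is at (325,210), with turquoise look-alikes at (183,130), (380,178), (391,244) and (411,316). The cabinet's top is around (140,250), its flap faces upper right, and the handle is at (217,226). Side: yellow is at (250,273), the handle at (328,200), and the cabinet front faces the robot. The only yellow-lidded box is the one at (325,210).

Run:
```python
from h import *
ims=[]
for n in ('scene','side'):
    ci=cams.camera_info(n); im=cv2.imread(f'pics/{n}0.png'); d=np.load(n+'0.npz')['d']; P=pts(d,ci)
    hsv=cv2.cvtColor(im,cv2.COLOR_BGR2HSV)
    m=cv2.inRange(hsv,(22,150,90),(35,255,255))
    nn,l,s,c=cv2.connectedComponentsWithStats(m)
    for i in range(1,nn):
        if s[i,4]>300:
            q=P[(l==i)]; q=q[(q[:,2]>.045)&(q[:,2]<.07)]
            print(n,'yel',c[i],s[i,4],np.median(q[:,2]),cv2.minAreaRect((q[:,:2]*1000).astype(np.float32)))
            # via rays at z=.056
            cs=cv2.findContours((l==i).astype(np.uint8),0,1)[0][0][:,0]
            g=np.array([ray(ci,u,v,.056)[:2]*1000 for u,v in cs],np.float32); print('ray',cv2.minAreaRect(g))
    # cabinet top board: z ~ .19
    zm=((P[...,2]>.178)&(P[...,2]<.20)&(d>0)).astype(np.uint8)
    zm=cv2.morphologyEx(zm,cv2.MORPH_OPEN,np.ones((5,5)))
    nn,l,s,c=cv2.connectedComponentsWithStats(zm)
    for i in range(1,nn):
        if s[i,4]>1500:
            q=P[l==i]; rc=cv2.minAreaRect((q[:,:2]*1000).astype(np.float32))
            print(n,'top',c[i],s[i,4],np.median(q[:,2]),rc,cv2.boxPoints(rc).tolist())
    # dark handle
    hm=cv2.inRange(hsv,(0,0,0),(180,255,75))
    nn,l,s,c=cv2.connectedComponentsWithStats(hm)
    for i in range(1,nn):
        if 60<s[i,4]<1500 and ((n=='scene' and np.hypot(*(c[i]-[217,226]))<30) or (n=='side' and np.hypot(*(c[i]-[328,200]))<30)):
            q=P[l==i]; print(n,'handle',c[i],s[i],np.median(q,0))
    cr={'scene':im[150:350,70:270],'side':im[80:280,230:430]}[n]
    ims.append(cv2.resize(cr,(400,400),interpolation=2))
cv2.imwrite('pics/crop.png',np.hstack(ims))
```

```text
scene yel [325.35809313 207.99889135] 902 0.056231641187591476 ((416.4390869140625, 223.275634765625), (55.477203369140625, 129.26768493652344), 53.077980041503906)
ray ((417.801513671875, 224.17105102539062), (57.8614387512207, 128.16078186035156), 52.44059371948242)
scene top [137.8865105  251.04028675] 9904 0.18981911932773388 ((651.5623779296875, -194.05117797851562), (403.41302490234375, 142.10739135742188), 42.0944709777832) [[454.2567443847656, -276.54144287109375], [549.5191650390625, -381.9908752441406], [848.8680419921875, -111.5609130859375], [753.6055908203125, -6.111480712890625]]
scene handle [218.17391304 224.08074534] [198 202  36  50 322] [ 0.52364172 -0.04333161  0.07413438]
side yel [249.47856431 272.38983051] 1003 0.05511686250118587 ((413.78521728515625, 226.1209259033203), (57.312347412109375, 132.8759307861328), 52.301856994628906)
ray ((412.7213134765625, 226.15782165527344), (55.941810607910156, 134.8249969482422), 52.88397979736328)
side top [358.14728149 125.44597385] 5812 0.1888526688474094 ((654.9800415039062, -193.24473571777344), (400.9296875, 142.42308044433594), 42.43842315673828) [[458.9830322265625, -275.96356201171875], [555.0897216796875, -381.0722351074219], [850.97705078125, -110.52590942382812], [754.870361328125, -5.417236328125]]
side handle [326.53092784 200.40721649] [305 187  47  25 194] [ 0.51643183 -0.04380067  0.07438627]
```

View pics/crop.png

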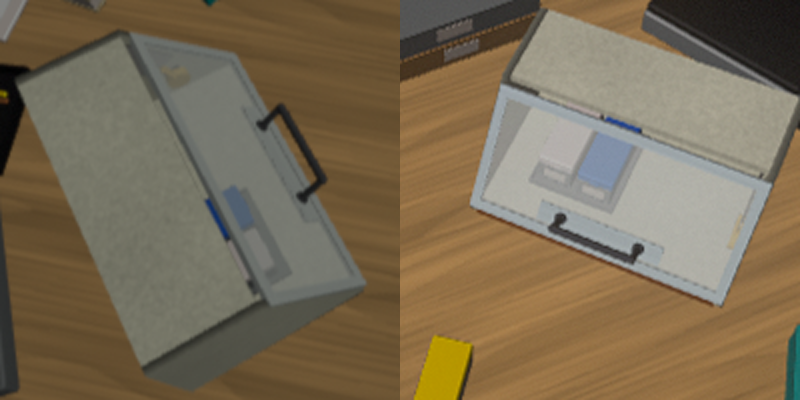

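The crop shows the blue and white boxes in their tray, left of middle, with free floor to the right. The brass stay is at the right end, and the handle bar is in the middle of the flap. The cabinet fit predicts the handle at (0.519,-0.046,0.071), and I measured (0.520,-0.044,0.074), so they agree.

```bash
cat >> h.py <<'E'
from scipy.spatial.transform import Rotation as Ro
A=np.radians(42.27); O=np.array([.6155,-.1522,0])
CX=np.array([np.sin(A),-np.cos(A),0]); CY=np.array([np.cos(A),np.sin(A),0]); CZ=np.array([0,0,1.])
def cab(x,y,z): return O+x*CX+y*CY+z*CZ
def tocab(p): q=np.asarray(p)-O; return np.stack([q@CX,q@CY,q@CZ],-1)
def hrot(b):  # handle grasp, depression b deg
    b=np.radians(b); d=np.cos(b)*CX-np.sin(b)*CZ; p=np.sin(b)*CX+np.cos(b)*CZ
    return np.c_[np.cross(-p,d),-p,d]
def brot(b,az): # box grasp: d azimuth az
    b,a=np.radians([b,az]); h=np.array([np.cos(a),np.sin(a),0]); d=np.cos(b)*h-np.sin(b)*CZ
    y=np.array([np.sin(a),-np.cos(a),0]); return np.c_[np.cross(y,d),y,d]
def hbar(th):
    f=np.arctan2(131,104)+th; return cab(-.013-.1673*np.sin(f),0,.175-.1673*np.cos(f))
def go(p,R,frm=None):
    s=r.sense() if frm is None else None
    p0,R0=(s['tcp_pos'],s['ee_rot']) if frm is None else frm
    dp=(np.asarray(p)-p0)/.03; w=Ro.from_matrix(R@np.array(R0).T).as_rotvec()/.15
    print('units shift',dp.round(2),'turn',w.round(2)); return p,R
E
python3 - <<'E'
from h import *
R=hrot(65); b=hbar(0); print(b)
q=go(b-.09*R[:,2]+[0,0,.06],R)
q=go(b-.06*R[:,2],R,q)
go(b+.010*R[:,2],R,q)
# tray/boxes
ci=cams.camera_info('side'); 
for n,uvs in (('side',[(606/2+230-0,0)]),): pass
for u,v in [(230+585/2,80+192/2),(230+607/2,80+213/2),(230+530/2,80+180/2)]: print(tocab(ray(ci,u,v,.02)).round(3))
E
```

```text
[ 0.51862263 -0.0456211   0.07097716]
units shift [ 10.65 -20.58  -0.3 ] turn [  0.8   -3.45 -13.88]
units shift [ 0.28 -0.31 -2.91] turn [0. 0. 0.]
units shift [ 0.66 -0.73 -2.11] turn [0. 0. 0.]
[ 0.214 -0.497  0.02 ]
[ 0.191 -0.535  0.02 ]
[ 0.2   -0.417  0.02 ]
```

{"method": "play_rows", "body": {"commands": "0.5 -0.95 0.2 0.04 -0.17 -0.66;0.5 -0.95 0.2 0.04 -0.17 -0.66;0.5 -0.95 0.2 0.04 -0.17 -0.66;0.5 -0.95 0.2 0.04 -0.17 -0.66;0.5 -0.95 0.2 0.04 -0.17 -0.66;0.5 -0.95 0.2 0.04 -0.17 -0.66;0.5 -0.95 0.2 0.04 -0.17 -0.66;0.5 -0.95 0.2 0.04 -0.17 -0.66;0.5 -0.95 0.2 0.04 -0.17 -0.66;0.5 -0.95 0.2 0.04 -0.17 -0.66;0.5 -0.95 0.2 0.04 -0.17 -0.66;0.5 -0.95 0.2 0.04 -0.17 -0.66;0.5 -0.95 0.2 0.04 -0.17 -0.66;0.5 -0.95 0.2 0.04 -0.17 -0.66;0.5 -0.95 0.2 0.04 -0.17 -0.66;0.5 -0.95 0.2 0.04 -0.17 -0.66;0.5 -0.95 0.2 0.04 -0.17 -0.66;0.5 -0.95 0.2 0.04 -0.17 -0.66;0.5 -0.95 0.2 0.04 -0.17 -0.66;0.5 -0.95 0.2 0.04 -0.17 -0.66", "grip": 30}}

```text
time_s: 2.1
tcp_pos: [0.4739, 0.0289, 0.3425]
ee_rot: [[-0.672, -0.675, 0.303], [-0.74, 0.602, -0.3], [0.02, -0.426, -0.904]]
wrist_force: [0.3, 0.5, 0.4]
gripper_width: 0.347
gripper_force: 0.0
```

Run:
```python
from h import *
s=r.sense(); print(s['time_s'],s['tcp_pos'],s['joints'].round(1))
R=hrot(65); b=hbar(0)
go(b-.06*R[:,2],R)
im,d,ci=cap('wrist','w1.png'); P=pts(d,ci)
np.savez('w1.npz',P=P)
```

```text
2.1 [0.473875   0.02889223 0.34250092] [ 38.3  -4.2 -28.3  27.8 -65.4 -92. ]
units shift [ 0.92 -1.86 -7.24] turn [ 0.12 -0.08 -0.64]
```

View pics/w1.png

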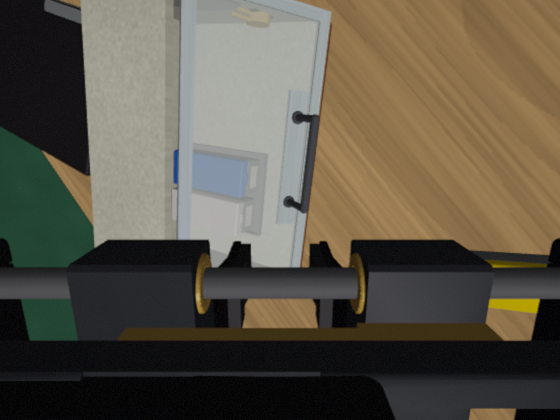

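Wrist view: the bar runs from (315,118) to (305,210), and the tray's front edge from (266,152) to (258,235). The fingers are at (235,280) and (322,280). The gripper body is wide along the closing axis.

Run:
```python
from h import *
ci=cams.camera_info('wrist')
for u,v,z in [(315,118,.071),(305,210,.071),(310,164,.071),(266,152,.025),(258,235,.025),(328,15,.015)]: print(u,v,tocab(ray(ci,u,v,z)).round(3))
P=np.load('w1.npz')['P']
for v in (130,150,170,190): print([tocab(P[v,u]).round(3).tolist() for u in range(304,318,3)])
```

```text
315 118 [-0.141 -0.059  0.071]
305 210 [-0.142  0.063  0.071]
310 164 [-0.141 -0.     0.071]
266 152 [-0.051 -0.003  0.025]
258 235 [-0.048  0.135  0.025]
328 15 [-0.123 -0.194  0.015]
[[-0.116, -0.041, 0.035], [-0.119, -0.041, 0.032], [-0.141, -0.043, 0.078], [-0.145, -0.043, 0.078], [-0.148, -0.044, 0.074]]
[[-0.118, -0.013, 0.032], [-0.14, -0.018, 0.078], [-0.144, -0.018, 0.078], [-0.147, -0.018, 0.076], [-0.126, -0.013, 0.002]]
[[-0.138, 0.009, 0.076], [-0.143, 0.008, 0.077], [-0.147, 0.008, 0.077], [-0.125, 0.018, 0.002], [-0.13, 0.017, 0.001]]
[[-0.142, 0.035, 0.078], [-0.146, 0.034, 0.078], [-0.125, 0.049, 0.004], [-0.129, 0.049, 0.002], [-0.134, 0.048, 0.001]]
```

{"method": "play_rows", "body": {"commands": "0.1 -0.2 -0.8 0.02 -0.01 -0.1;0.1 -0.2 -0.8 0.02 -0.01 -0.1;0.1 -0.2 -0.8 0.02 -0.01 -0.1;0.1 -0.2 -0.8 0.02 -0.01 -0.1;0.1 -0.2 -0.8 0.02 -0.01 -0.1;0.1 -0.2 -0.8 0.02 -0.01 -0.14;0.1 -0.2 -0.8 0 -0.01 0;0.1 -0.2 -0.8 0 -0.01 0"}}

```text
time_s: 2.95
tcp_pos: [0.4977, -0.0175, 0.1495]
ee_rot: [[-0.737, -0.612, 0.285], [-0.676, 0.669, -0.311], [-0.001, -0.422, -0.907]]
wrist_force: [-0.1, -0.4, 0.2]
gripper_width: 0.344
gripper_force: 0.0
```

Run:
```python
from h import *
s=r.sense(); print(s['time_s'],tocab(s['tcp_pos']),s['joints'].round(1))
R=hrot(65); b=hbar(0); print(tocab(b))
go(b+.010*R[:,2],R)
```

```text
2.95 [-0.17888298  0.00340004  0.14946018] [  26.1    7.9  -49.4   46.1  -34.1 -112.7]
[-1.44028770e-01  4.16333634e-17  7.09771595e-02]
units shift [ 0.79 -1.04 -2.92] turn [-0.01 -0.   -0.03]
```

{"method": "play_rows", "body": {"commands": "0.13 -0.17 -0.5 0 0 0;0.13 -0.17 -0.5 0 0 0;0.13 -0.17 -0.48 0 0 0;0.13 -0.17 -0.48 0 0 0;0.13 -0.17 -0.48 0 0 0;0.13 -0.17 -0.48 0 0 0;0 0 0 0 0 0"}}

```text
time_s: 3.65
tcp_pos: [0.52, -0.0499, 0.0611]
ee_rot: [[-0.739, -0.613, 0.281], [-0.674, 0.669, -0.312], [0.003, -0.42, -0.907]]
wrist_force: [-0.4, -0.3, -0.1]
gripper_width: 0.345
gripper_force: 0.0
```

{"method": "play_rows", "body": {"commands": "0 0 0 0 0 0;0 0 0 0 0 0;0 0 0 0 0 0", "grip": 18}}

```text
time_s: 3.95
tcp_pos: [0.5216, -0.0475, 0.0638]
ee_rot: [[-0.737, -0.612, 0.287], [-0.676, 0.668, -0.311], [-0.002, -0.423, -0.906]]
wrist_force: [-0.3, -0.1, 0.7]
gripper_width: 0.225
gripper_force: 0.0
```

Run:
```python
from h import *
s=r.sense(); print(s['time_s'],tocab(s['tcp_pos']),s['joints'].round(1),s['wrist_force'])
# arc table
print(go(hbar(0)+.010*hrot(65)[:,2],hrot(65)) and '')
q=None
for th in np.arange(0,2.41,.1):
    R=hrot(65+th/2.3*35); n=(hbar(th)+.010*R[:,2],R); 
    if q: print(round(th,1),end=' '); go(*n,q)
    q=n
```

```text
3.95 [-0.14062587  0.00096595  0.06382284] [   7.6   16.9  -56.7   86.3  -20.3 -138.5] [-0.25947797 -0.10843356  0.74155777]
units shift [-0.01 -0.04 -0.06] turn [-0.01  0.01 -0.03]

0.1 units shift [-0.22  0.25  0.45] turn [0.13 0.12 0.  ]
0.2 units shift [-0.19  0.21  0.48] turn [0.13 0.12 0.  ]
0.3 units shift [-0.16  0.17  0.51] turn [0.13 0.12 0.  ]
0.4 units shift [-0.12  0.14  0.53] turn [ 0.13  0.12 -0.  ]
0.5 units shift [-0.09  0.1   0.54] turn [ 0.13  0.12 -0.  ]
0.6 units shift [-0.05  0.06  0.55] turn [0.13 0.12 0.  ]
0.7 units shift [-0.01  0.01  0.56] turn [ 0.13  0.12 -0.  ]
0.8 units shift [ 0.02 -0.03  0.55] turn [0.13 0.12 0.  ]
0.9 units shift [ 0.06 -0.07  0.55] turn [ 0.13  0.12 -0.  ]
1.0 units shift [ 0.1  -0.11  0.53] turn [0.13 0.12 0.  ]
1.1 units shift [ 0.13 -0.15  0.52] turn [ 0.13  0.12 -0.  ]
1.2 units shift [ 0.17 -0.18  0.49] turn [ 0.13  0.12 -0.  ]
1.3 units shift [ 0.2  -0.22  0.47] turn [0.13 0.12 0.  ]
1.4 units shift [ 0.23 -0.25  0.43] turn [0.13 0.12 0.  ]
1.5 units shift [ 0.26 -0.28  0.4 ] turn [0.13 0.12 0.  ]
1.6 units shift [ 0.28 -0.31  0.36] turn [ 0.13  0.12 -0.  ]
1.7 units shift [ 0.31 -0.34  0.31] turn [0.13 0.12 0.  ]
1.8 units shift [ 0.32 -0.36  0.26] turn [ 0.13  0.12 -0.  ]
1.9 units shift [ 0.34 -0.37  0.21] turn [0.13 0.12 0.  ]
2.0 units shift [ 0.35 -0.39  0.16] turn [0.13 0.12 0.  ]
2.1 units shift [ 0.36 -0.4   0.11] turn [ 0.13  0.12 -0.  ]
2.2 units shift [ 0.37 -0.4   0.05] turn [ 0.13  0.12 -0.  ]
2.3 units shift [ 0.37 -0.41 -0.  ] turn [0.13 0.12 0.  ]
2.4 units shift [ 0.37 -0.4  -0.06] turn [ 0.13  0.12 -0.  ]
```

{"method": "play_rows", "body": {"commands": "-0.11 0.13 0.22 0.07 0.06 0;-0.11 0.12 0.23 0.07 0.06 0;-0.1 0.11 0.24 0.07 0.06 0;-0.1 0.1 0.24 0.07 0.06 0;-0.08 0.09 0.25 0.07 0.06 0;-0.08 0.08 0.26 0.07 0.06 0;-0.06 0.07 0.26 0.07 0.06 0;-0.06 0.07 0.27 0.07 0.06 0;-0.05 0.05 0.27 0.07 0.06 0;-0.04 0.05 0.27 0.07 0.06 0;-0.03 0.03 0.27 0.07 0.06 0;-0.02 0.03 0.28 0.07 0.06 0;-0.01 0.01 0.28 0.07 0.06 0;0 0 0.28 0.07 0.06 0"}}

```text
time_s: 5.35
tcp_pos: [0.4952, -0.0189, 0.1722]
ee_rot: [[-0.737, -0.655, 0.167], [-0.676, 0.717, -0.171], [-0.008, -0.239, -0.971]]
wrist_force: [0.3, -0.4, 0.4]
gripper_width: 0.204
gripper_force: 0.0
```

```bash
cat > st.py <<'E'
from h import *
import sys
s=r.sense(); p=s['tcp_pos']; bar=tocab(p-.010*s['ee_rot'][:,2]); d=s['ee_rot'][:,2]
x,z=bar[0]+.013,bar[2]-.175
print(s['time_s'],'bar',bar.round(4),'R',np.hypot(x,z).round(4),'th',np.arctan2(-x,-z)%(2*np.pi)-np.arctan2(131,104),s['joints'].round(1),s['wrist_force'].round(1),'beta',np.degrees(np.arctan2(-d[2],d@CX)).round(1))
if len(sys.argv)>1:
    for th in map(float,sys.argv[1:]):
        R=hrot(65+th/2.3*35); print(th); go(hbar(th)+.010*R[:,2],R)
E
python3 st.py 0.7 1.2
```

```text
5.35 bar [-0.1819  0.0006  0.182 ] R 0.1691 th 0.7121626475487416 [ 24.1   7.7 -35.5  19.  -43.6 -85.1] [ 0.3 -0.4  0.4] beta 76.2
0.7
units shift [ 0.02 -0.06 -0.07] turn [-0.08 -0.   -0.03]
1.2
units shift [ 0.51 -0.59  2.58] turn [ 0.57  0.59 -0.03]
```

Run:
```python
from h import *
im,d,ci=cap('scene'); cv2.imwrite('pics/s2.png',cv2.resize(im[120:360,60:340],None,fx=2,fy=2))
```

```text
(no output)
```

View pics/s2.png

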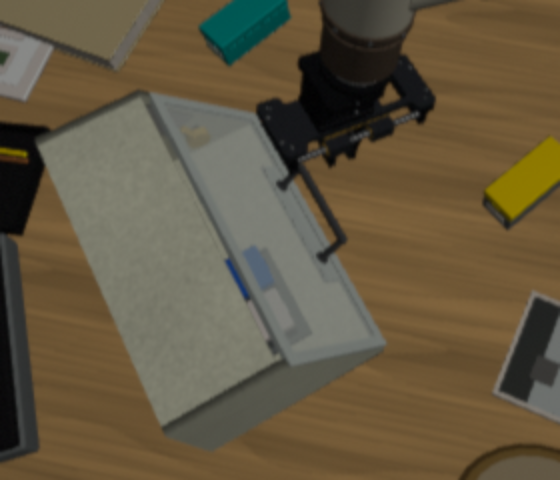

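The flap is still shut. Its first motion is almost along the fingers, so the bar slid out of the loose cage. I'll go back and grip the bar properly; it is round, so it can pivot between the pads.

```bash
sed -i 's/65+th\/2.3\*35/B(th)/; s/\.010/.017/g' st.py; echo 'B=lambda th: 72+th/2.3*28' >> h.py
python3 - <<'E'
from h import *
R=hrot(72); q=go(hbar(0)-.07*R[:,2],R); go(hbar(0)+.017*R[:,2],R,q)
E
```

```text
units shift [ 0.25 -0.37 -1.21] turn [-0.41 -0.27 -0.03]
units shift [ 0.6  -0.66 -2.76] turn [0. 0. 0.]
```

{"method": "play_rows", "body": {"commands": "0.06 -0.09 -0.3 -0.1 -0.07 0;0.06 -0.09 -0.3 -0.1 -0.07 0;0.06 -0.09 -0.3 -0.1 -0.07 -0.02;0.06 -0.09 -0.3 -0.1 -0.07 0;0.1 -0.11 -0.46 0 0 0;0.1 -0.11 -0.46 0 0 0;0.1 -0.11 -0.46 0 0 0;0.1 -0.11 -0.46 0 0 0;0.1 -0.11 -0.46 0 0 0;0.1 -0.11 -0.46 0 0 0;0 0 0 0 0 0;0 0 0 0 0 0", "grip": 32}}

```text
time_s: 6.6
tcp_pos: [0.5206, -0.0506, 0.0529]
ee_rot: [[-0.74, -0.64, 0.206], [-0.672, 0.703, -0.231], [0.003, -0.31, -0.951]]
wrist_force: [-0.3, 0.4, 0.6]
gripper_width: 0.367
gripper_force: 0.0
```

{"method": "play_rows", "body": {"commands": "0 0 0 0 0 0;0 0 0 0 0 0;0 0 0 0 0 0;0 0 0 0 0 0;0 0 0 0 0 0;0 0 0 0 0 0", "grip": 0}}

```text
time_s: 7.2
tcp_pos: [0.5228, -0.0516, 0.0548]
ee_rot: [[-0.741, -0.638, 0.209], [-0.671, 0.704, -0.233], [0.001, -0.314, -0.95]]
wrist_force: [3.7, -6.4, 3.0]
gripper_width: 0.126
gripper_force: 30.0
```

```bash
python3 st.py 0.2
python3 - <<'E'
from h import *
q=None
for th in np.arange(0,2.41,.1):
    R=hrot(B(th)); n=(hbar(th)+.017*R[:,2],R); 
    if q: print(round(th,1),end=' '); go(*n,q)
    q=n
E
```

```text
7.2 bar [-0.1421 -0.0009  0.0709] R 0.1659 th -0.007383015754163003 [  13.9   18.6  -51.1   55.5  -19.6 -114.3] [ 3.7 -6.4  3. ] beta 71.7
0.2
units shift [-0.44  0.53  0.93] turn [0.24 0.2  0.01]
0.1 units shift [-0.23  0.25  0.45] turn [0.1 0.1 0. ]
0.2 units shift [-0.19  0.21  0.48] turn [0.1 0.1 0. ]
0.3 units shift [-0.16  0.18  0.51] turn [ 0.1  0.1 -0. ]
0.4 units shift [-0.13  0.14  0.53] turn [0.1 0.1 0. ]
0.5 units shift [-0.09  0.1   0.54] turn [0.1 0.1 0. ]
0.6 units shift [-0.05  0.06  0.55] turn [ 0.1  0.1 -0. ]
0.7 units shift [-0.02  0.02  0.56] turn [0.1 0.1 0. ]
0.8 units shift [ 0.02 -0.02  0.55] turn [0.1 0.1 0. ]
0.9 units shift [ 0.06 -0.06  0.55] turn [0.1 0.1 0. ]
1.0 units shift [ 0.1  -0.1   0.53] turn [0.1 0.1 0. ]
1.1 units shift [ 0.13 -0.14  0.52] turn [ 0.1  0.1 -0. ]
1.2 units shift [ 0.16 -0.18  0.49] turn [0.1 0.1 0. ]
1.3 units shift [ 0.2  -0.22  0.47] turn [0.1 0.1 0. ]
1.4 units shift [ 0.23 -0.25  0.43] turn [ 0.1  0.1 -0. ]
1.5 units shift [ 0.26 -0.28  0.4 ] turn [0.1 0.1 0. ]
1.6 units shift [ 0.28 -0.31  0.36] turn [ 0.1  0.1 -0. ]
1.7 units shift [ 0.3  -0.33  0.31] turn [0.1 0.1 0. ]
1.8 units shift [ 0.32 -0.35  0.26] turn [0.1 0.1 0. ]
1.9 units shift [ 0.34 -0.37  0.21] turn [ 0.1  0.1 -0. ]
2.0 units shift [ 0.35 -0.39  0.16] turn [ 0.1  0.1 -0. ]
2.1 units shift [ 0.36 -0.4   0.11] turn [0.1 0.1 0. ]
2.2 units shift [ 0.37 -0.4   0.05] turn [ 0.1  0.1 -0. ]
2.3 units shift [ 0.37 -0.4  -0.  ] turn [0.1 0.1 0. ]
2.4 units shift [ 0.36 -0.4  -0.06] turn [0.1 0.1 0. ]
```

{"method": "play_rows", "body": {"commands": "-0.11 0.13 0.22 0.06 0.05 0;-0.11 0.12 0.23 0.05 0.05 0;-0.1 0.11 0.24 0.05 0.05 0;-0.1 0.1 0.24 0.05 0.05 0;-0.08 0.09 0.25 0.05 0.05 0;-0.08 0.09 0.26 0.05 0.05 0;-0.06 0.07 0.26 0.05 0.05 0;-0.06 0.07 0.27 0.05 0.05 0"}}

```text
time_s: 8.0
tcp_pos: [0.5016, -0.0282, 0.1139]
ee_rot: [[-0.74, -0.656, 0.151], [-0.673, 0.719, -0.173], [0.005, -0.23, -0.973]]
wrist_force: [10.6, -17.4, -0.4]
gripper_width: 0.128
gripper_force: 30.0
```

```bash
python3 st.py 0.4
```

```text
8.0 bar [-0.1722 -0.0008  0.1304] R 0.1654 th 0.39818929645493395 [ 22.   13.  -39.6  22.3 -35.  -87.8] [ 10.6 -17.4  -0.4] beta 76.7
0.4
units shift [-0.02  0.07 -0.01] turn [ 0.03 -0.01 -0.  ]
```

{"method": "play_rows", "body": {"commands": "-0.03 0.03 0.27 0.05 0.05 0;-0.03 0.03 0.27 0.05 0.05 0;-0.02 0.02 0.27 0.05 0.05 0;-0.02 0.02 0.27 0.05 0.05 0;-0.01 0.01 0.28 0.05 0.05 0;-0.01 0.01 0.28 0.05 0.05 0;0.01 -0.01 0.28 0.05 0.05 0;0.01 -0.01 0.27 0.05 0.05 0;0.03 -0.03 0.27 0.05 0.05 0;0.03 -0.03 0.27 0.05 0.05 0;0.05 -0.05 0.26 0.05 0.05 0;0.05 -0.05 0.26 0.05 0.05 0"}}

```text
time_s: 9.2
tcp_pos: [0.5015, -0.029, 0.2084]
ee_rot: [[-0.739, -0.671, 0.059], [-0.673, 0.735, -0.082], [0.012, -0.1, -0.995]]
wrist_force: [4.6, -4.3, -8.1]
gripper_width: 0.128
gripper_force: 30.0
```

```bash
python3 st.py 1.0
```

```text
9.2 bar [-0.1696 -0.0013  0.2253] R 0.1644 th 0.9820488188660993 [ 18.7   8.9 -22.7   6.6 -56.9 -69.9] [ 4.6 -4.3 -8.1] beta 84.2
1.0
units shift [-0.    0.08  0.12] turn [ 0.05 -0.06 -0.01]
```

{"method": "play_rows", "body": {"commands": "0.06 -0.06 0.26 0.05 0.05 0;0.06 -0.07 0.26 0.05 0.05 0;0.08 -0.08 0.25 0.05 0.05 0;0.08 -0.09 0.25 0.05 0.05 0;0.09 -0.1 0.24 0.05 0.05 0;0.1 -0.11 0.23 0.05 0.05 0;0.11 -0.12 0.22 0.05 0.05 0;0.11 -0.12 0.21 0.05 0.05 0;0.12 -0.13 0.2 0.05 0.05 0;0.13 -0.14 0.2 0.05 0.05 0"}}

```text
time_s: 10.2
tcp_pos: [0.5292, -0.0598, 0.2794]
ee_rot: [[-0.738, -0.675, -0.018], [-0.675, 0.738, -0.007], [0.018, 0.006, -1.0]]
wrist_force: [-2.8, 2.3, -4.2]
gripper_width: 0.129
gripper_force: 30.0
```

```bash
python3 st.py 1.5
```

```text
10.2 bar [-0.1263 -0.0014  0.2964] R 0.1661 th 1.4911478443749244 [ 11.1  11.4  -6.4   0.2 -73.2 -58.8] [-2.8  2.3 -4.2] beta 90.4
1.5
units shift [0.05 0.03 0.06] turn [ 0.07 -0.1  -0.02]
```

{"method": "play_rows", "body": {"commands": "0.14 -0.15 0.18 0.05 0.05 0;0.14 -0.16 0.17 0.05 0.05 0;0.15 -0.16 0.16 0.05 0.05 0;0.15 -0.17 0.15 0.05 0.05 0;0.16 -0.18 0.13 0.05 0.05 0;0.16 -0.18 0.12 0.05 0.05 0"}}

```text
time_s: 10.8
tcp_pos: [0.5561, -0.0895, 0.3095]
ee_rot: [[-0.736, -0.674, -0.061], [-0.677, 0.735, 0.038], [0.019, 0.069, -0.997]]
wrist_force: [-5.9, 6.3, 5.4]
gripper_width: 0.124
gripper_force: 30.0
```

```bash
python3 st.py 1.8 1.95
```

```text
10.8 bar [-0.0852 -0.0015  0.3264] R 0.1677 th 1.7970554505306762 [  5.9  15.3   3.9  -2.5 -81.8 -52.9] [-5.9  6.3  5.4] beta 93.9
1.8
units shift [ 0.06  0.02 -0.01] turn [ 0.08 -0.1  -0.04]
1.95
units shift [ 0.57 -0.54  0.29] turn [ 0.24  0.05 -0.04]
```

{"method": "play_rows", "body": {"commands": "0.17 -0.18 0.1 0.05 0.05 0"}}

```text
time_s: 10.9
tcp_pos: [0.5612, -0.0951, 0.3131]
ee_rot: [[-0.736, -0.674, -0.067], [-0.677, 0.735, 0.045], [0.02, 0.078, -0.997]]
wrist_force: [-8.0, 4.6, 8.6]
gripper_width: 0.127
gripper_force: 30.0
```

{"method": "play_rows", "body": {"commands": "0.17 -0.19 0.09 0.05 0.05 0"}}

```text
time_s: 11.0
tcp_pos: [0.5664, -0.101, 0.3162]
ee_rot: [[-0.736, -0.673, -0.074], [-0.677, 0.734, 0.052], [0.02, 0.088, -0.996]]
wrist_force: [-6.8, 4.8, 6.6]
gripper_width: 0.123
gripper_force: 30.0
```

{"method": "play_rows", "body": {"commands": "0.17 -0.19 0.07 0.05 0.05 0;0 0 0 0 0 0"}}

```text
time_s: 11.2
tcp_pos: [0.573, -0.1082, 0.3192]
ee_rot: [[-0.736, -0.672, -0.078], [-0.676, 0.735, 0.057], [0.019, 0.094, -0.995]]
wrist_force: [-4.2, 2.0, 9.1]
gripper_width: 0.124
gripper_force: 30.0
```

```bash
python3 st.py 1.95 2.05
```

```text
11.2 bar [-0.0595 -0.0015  0.3361] R 0.1677 th 1.9607130739865708 [  3.3  17.9   9.1  -3.5 -85.5 -50.4] [-4.2  2.   9.1] beta 95.4
1.95
units shift [ 0.01  0.08 -0.03] turn [ 0.11 -0.07 -0.03]
2.05
units shift [ 0.36 -0.31  0.11] turn [ 0.22  0.03 -0.04]
```

{"method": "play_rows", "body": {"commands": "0 0 0 0 0 0;0 0 0 0 0 0;0 0 0 0 0 0;0 0 0 0 0 0", "grip": 20}}

```text
time_s: 11.6
tcp_pos: [0.5726, -0.1065, 0.3143]
ee_rot: [[-0.736, -0.672, -0.081], [-0.676, 0.734, 0.059], [0.02, 0.098, -0.995]]
wrist_force: [-0.4, 1.3, 0.5]
gripper_width: 0.228
gripper_force: 0.6
```

```bash
python3 st.py
```

```text
11.6 bar [-0.061  -0.0006  0.3312] R 0.1635 th 1.9435809440824103 [  3.4  18.    8.7  -3.7 -85.1 -50.4] [-0.4  1.3  0.5] beta 95.6
```

{"method": "play_rows", "body": {"commands": "-0.05 0.05 -0.02 0 0 0;-0.05 0.05 -0.02 0 0 0;0 0 0 0 0 0;0 0 0 0 0 0;0 0 0 0 0 0"}}

```text
time_s: 12.1
tcp_pos: [0.569, -0.1031, 0.3124]
ee_rot: [[-0.736, -0.671, -0.083], [-0.676, 0.734, 0.06], [0.021, 0.1, -0.995]]
wrist_force: [-1.2, 1.6, -1.6]
gripper_width: 0.23
gripper_force: 1.3
```

```bash
python3 st.py
python3 - <<'E'
from h import *
im,d,ci=cap('scene'); P=tocab(pts(d,ci)); cv2.imwrite('pics/s3.png',cv2.resize(im[120:360,60:340],None,fx=2,fy=2))
E
```

```text
12.1 bar [-0.0659 -0.001   0.3293] R 0.1631 th 1.9113322735590268 [  3.7  17.7   7.9  -3.7 -84.8 -50.7] [-1.2  1.6 -1.6] beta 95.7
```

View pics/s3.png

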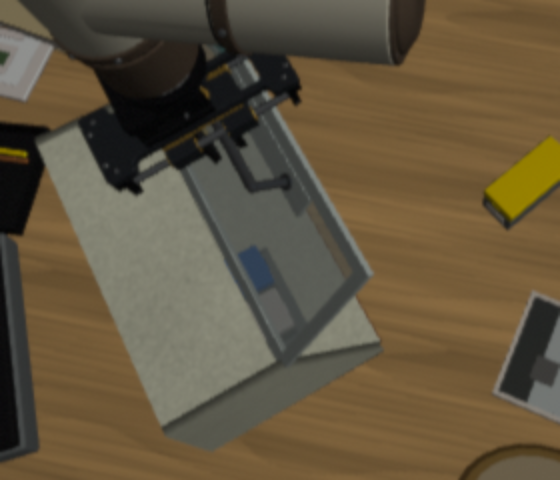

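The flap is held up by the front finger and not yet locked: about 2 N of its weight is still on the tool. I'll raise it further and test again.

{"method": "play_rows", "body": {"commands": "0.17 -0.19 0.09 0.05 0.05 0;0.17 -0.19 0.07 0.05 0.05 0;0.17 -0.19 0.06 0.05 0.05 0;0.1 -0.1 0.03 0 0 0;0 0 0 0 0 0"}}

```text
time_s: 12.65
tcp_pos: [0.5884, -0.1248, 0.3203]
ee_rot: [[-0.737, -0.668, -0.103], [-0.675, 0.733, 0.081], [0.022, 0.129, -0.991]]
wrist_force: [0.6, 0.4, -0.1]
gripper_width: 0.227
gripper_force: 0.0
```

```bash
python3 st.py
```

```text
12.65 bar [-0.0363 -0.0013  0.3372] R 0.1638 th 2.099294210731468 [  0.9  20.8  13.8  -4.7 -88.9 -48.1] [ 0.6  0.4 -0.1] beta 97.4
```

{"method": "play_rows", "body": {"commands": "-0.05 0.05 -0.02 0 0 0;-0.05 0.05 -0.02 0 0 0;0 0 0 0 0 0;0 0 0 0 0 0;0 0 0 0 0 0"}}

```text
time_s: 13.15
tcp_pos: [0.5844, -0.1205, 0.3193]
ee_rot: [[-0.736, -0.669, -0.104], [-0.677, 0.732, 0.081], [0.022, 0.13, -0.991]]
wrist_force: [0.6, -0.4, 0.2]
gripper_width: 0.228
gripper_force: 0.0
```

```bash
python3 st.py
```

```text
13.15 bar [-0.0422 -0.0013  0.3361] R 0.1637 th 2.0627613417643764 [  1.3  20.3  13.   -4.8 -88.6 -48.4] [ 0.6 -0.4  0.2] beta 97.5
```

{"method": "play_rows", "body": {"commands": "0 0 0 0 0 0;0 0 0 0 0 0;0 0 0 0 0 0", "grip": 36}}

```text
time_s: 13.45
tcp_pos: [0.5845, -0.1206, 0.3192]
ee_rot: [[-0.736, -0.669, -0.104], [-0.676, 0.732, 0.081], [0.022, 0.131, -0.991]]
wrist_force: [-0.2, 0.3, 0.7]
gripper_width: 0.384
gripper_force: 0.0
```

```bash
python3 st.py
python3 - <<'E'
from h import *
im,d,ci=cap('side'); P=tocab(pts(d,ci)); cv2.imwrite('pics/d3.png',cv2.resize(im[60:300,200:480],None,fx=2,fy=2))
# flap angle from frame/panel points above top board within |y|<.19
m=(d>0)&(P[...,2]>.2)&(P[...,2]<.36)&(abs(P[...,1])>.11)&(abs(P[...,1])<.195)&(P[...,0]>-.2)&(P[...,0]<0)
q=P[m]; a=np.arctan2(-(q[:,0]+.013),-(q[:,2]-.175))%(2*np.pi)-np.radians(35)
print(m.sum(),np.percentile(a,[10,50,90]))
E
```

```text
13.45 bar [-0.042  -0.0013  0.336 ] R 0.1636 th 2.063353511659528 [  1.3  20.4  13.   -4.8 -88.6 -48.4] [-0.2  0.3  0.7] beta 97.5
455 [2.05556629 2.06612005 2.08038134]
```

View pics/d3.png

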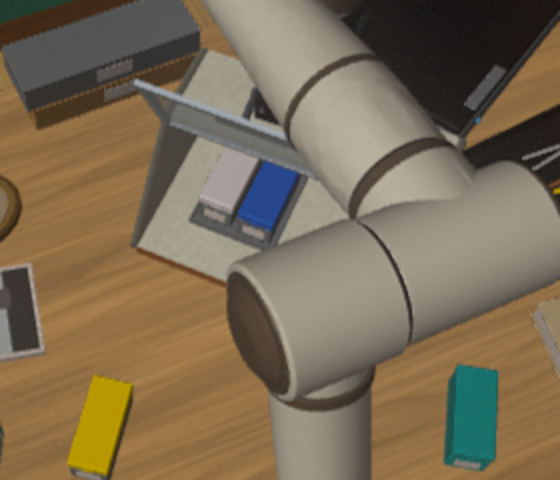

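The flap stands at about 2.06 rad with no finger load, so it is locked. Next: retreat upward, then on to the yellow box.

{"method": "play_rows", "body": {"commands": "0.02 -0.02 0.2 0 0 0;0.03 -0.02 0.3 0 0 0;0.05 -0.04 0.5 0 0 0;0.05 -0.04 0.6 0 0 0;0.05 -0.04 0.7 0 0 0;0.03 -0.02 0.6 0 0 0;0 0 0 0 0 0;0 0 0 0 0 0;0 0 0 0 0 0;0 0 0 0 0 0"}}

```text
time_s: 14.5
tcp_pos: [0.5911, -0.1259, 0.405]
ee_rot: [[-0.736, -0.668, -0.107], [-0.677, 0.732, 0.082], [0.023, 0.132, -0.991]]
wrist_force: [0.1, 0.8, -0.7]
gripper_width: 0.415
gripper_force: 0.0
```

Run:
```python
from h import *
s=r.sense(); print(s['time_s'],s['tcp_pos'],s['joints'].round(1))
c=np.array([.415,.225,0]); az=-37.3; R=brot(50,az); h=np.array([np.cos(np.radians(az)),np.sin(np.radians(az)),0])
g=c-.022*h+[0,0,.030]; T=g+.019*R[:,2]
print(T); q=go(T+[0,0,.12],R); go(T,R,q)
ci=cams.camera_info('side'); im=cv2.imread('pics/side0.png'); P=pts(np.load('side0.npz')['d'],ci)
m=cv2.inRange(cv2.cvtColor(im,cv2.COLOR_BGR2HSV),(80,120,60),(100,255,255))
n,l,st,_=cv2.connectedComponentsWithStats(m)
for i in range(1,n):
    if st[i,4]>300:
        q=P[l==i]; print('turq',np.median(q,0), 'min dist to grasp',np.hypot(*(q[:,:2]-g[:2]).T).min(), (np.median(q,0)-g)@h,(np.median(q,0)-g)@R[:,1])
```

```text
14.5 [ 0.59105613 -0.1258636   0.40504992] [   0.8   20.8   25.3   -4.9 -100.6  -48.9]
[0.40721467 0.23093083 0.01544516]
units shift [-6.13 11.89 -8.99] turn [-5.08 -1.2  11.45]
units shift [ 0.  0. -4.] turn [0. 0. 0.]
turq [0.64901342 0.480165   0.05417774] min dist to grasp 0.29544658153129466 0.05352443921788144 -0.34478640560669815
turq [ 0.2312597  -0.23495196  0.05458584] min dist to grasp 0.4656399099566569 0.15456501759748661 0.4772240762741222
turq [0.47021248 0.41765229 0.05453063] min dist to grasp 0.13032988282552652 -0.050824989870726575 -0.18670790979187785
turq [0.27282235 0.36674455 0.05515589] min dist to grasp 0.11818298260536048 -0.17699410608533206 -0.026596022289238644
```

{"method": "play_rows", "body": {"commands": "-0.38 0.74 0.2 -0.32 -0.075 0.716;-0.38 0.74 0.1 -0.32 -0.075 0.716;-0.38 0.74 0 -0.32 -0.075 0.716;-0.38 0.74 0 -0.32 -0.075 0.716;-0.38 0.74 0 -0.32 -0.075 0.716;-0.38 0.74 0 -0.32 -0.075 0.716;-0.38 0.74 -0.9 -0.32 -0.075 0.716;-0.38 0.74 -0.9 -0.32 -0.075 0.716;-0.38 0.74 -0.9 -0.32 -0.075 0.716;-0.38 0.74 -0.9 -0.32 -0.075 0.716;-0.38 0.74 -0.9 -0.32 -0.075 0.716;-0.38 0.74 -0.9 -0.32 -0.075 0.716;-0.38 0.74 -0.9 -0.32 -0.075 0.716;-0.38 0.74 -0.9 -0.32 -0.075 0.716;-0.38 0.74 -0.9 -0.32 -0.075 0.716;-0.38 0.74 -0.9 -0.32 -0.075 0.716;0 0 0 0 0 0;0 0 0 0 0 0", "grip": 87}}

```text
time_s: 16.3
tcp_pos: [0.4086, 0.2289, 0.1446]
ee_rot: [[0.609, -0.604, 0.514], [-0.46, -0.797, -0.391], [0.646, 0.002, -0.763]]
wrist_force: [0.3, -0.2, 1.3]
gripper_width: 1.003
gripper_force: 0.0
```

Run:
```python
from h import *
s=r.sense(); print(s['time_s'],s['tcp_pos'],s['joints'].round(1))
for n in ('side','scene','wrist'):
    im,d,ci=cap(n); P=pts(d,ci)
    m=cv2.inRange(cv2.cvtColor(im,cv2.COLOR_BGR2HSV),(22,130,60),(35,255,255))&((P[...,2]>.05)&(P[...,2]<.062)).astype(np.uint8)*255
    nn,l,st,_=cv2.connectedComponentsWithStats(m)
    for i in range(1,nn):
        if st[i,4]>300: print(n,st[i],cv2.minAreaRect((P[l==i][:,:2]*1000).astype(np.float32)))
c=np.array([.415,.225,0]); az=-37.3; R=brot(50,az); h=np.array([np.cos(np.radians(az)),np.sin(np.radians(az)),0])
g=c-.022*h+[0,0,.030]; T=g+.019*R[:,2]; go(T,R)
```

```text
16.3 [0.40859479 0.22890989 0.14462564] [ 66.9  13.2 -52.7  53.9 -50.8 -59.1]
scene [302 188  45  41 856] ((417.04278564453125, 222.8689727783203), (55.766571044921875, 129.90211486816406), 52.60002899169922)
wrist [ 245  210   69   57 3793] ((448.694580078125, 201.07823181152344), (55.92055892944336, 51.16204071044922), 52.4600944519043)
wrist [ 241  299   76   42 2257] ((396.58734130859375, 240.76939392089844), (56.067909240722656, 29.76701545715332), 52.587928771972656)
units shift [-0.08  0.05 -4.35] turn [-0.01  0.03 -0.  ]
```

{"method": "play_rows", "body": {"commands": "0 0.02 -0.5 0 0 0;0 0.02 -0.6 0 0 0;0 0.02 -0.6 0 0 0;0 0.01 -0.6 0 0 0;0 0.01 -0.6 0 0 0;-0.02 0 -0.6 0 0 0;-0.02 0 -0.4 0 0 0;-0.02 0 -0.3 0 0 0;0 0 -0.15 0 0 0;0 0 0 0 0 0"}}

```text
time_s: 17.45
tcp_pos: [0.4079, 0.2315, 0.015]
ee_rot: [[0.607, -0.605, 0.515], [-0.463, -0.796, -0.39], [0.645, -0.002, -0.764]]
wrist_force: [-0.1, -0.5, 0.4]
gripper_width: 1.002
gripper_force: 0.0
```

{"method": "play_rows", "body": {"commands": "0 0 0 0 0 0;0 0 0 0 0 0;0 0 0 0 0 0;0 0 0 0 0 0;0 0 0 0 0 0", "grip": 40}}

```text
time_s: 17.95
tcp_pos: [0.4072, 0.2318, 0.0148]
ee_rot: [[0.608, -0.604, 0.515], [-0.462, -0.797, -0.389], [0.645, -0.001, -0.764]]
wrist_force: [-1.3, -0.3, 1.5]
gripper_width: 0.639
gripper_force: 30.0
```

{"method": "play_rows", "body": {"commands": "0 0 0.1 0 0 0;0 0 0.2 0 0 0;0 0 0.3 0 0 0;0 0 0.4 0 0 0;0 0 0.4 0 0 0;0 0 0.4 0 0 0;0 0 0 0 0 0;0 0 0 0 0 0"}}

```text
time_s: 18.75
tcp_pos: [0.4068, 0.2318, 0.0684]
ee_rot: [[0.609, -0.604, 0.514], [-0.462, -0.797, -0.389], [0.645, -0.001, -0.765]]
wrist_force: [-0.1, 0.1, -4.6]
gripper_width: 0.641
gripper_force: 30.0
```

Run:
```python
from h import *
s=r.sense(); print(s['time_s'],s['tcp_pos'],s['joints'].round(1))
im,d,ci=cap('scene'); P=pts(d,ci)
m=cv2.inRange(cv2.cvtColor(im,cv2.COLOR_BGR2HSV),(22,130,60),(35,255,255))&(P[...,2]<.15).astype(np.uint8)*255
nn,l,st,_=cv2.connectedComponentsWithStats(m)
for i in range(1,nn):
    if st[i,4]>200:
        q=P[l==i]; A_=np.c_[q[:,:2]-q[:,:2].mean(0),np.ones(len(q))]; k=np.linalg.lstsq(A_,q[:,2],rcond=None)[0]
        print(st[i],np.median(q,0),'slope',k,cv2.minAreaRect((q[:,:2]*1000).astype(np.float32)))
cv2.imwrite('pics/s4.png',cv2.resize(im[100:300,200:440],None,fx=2.5,fy=2.5))
```

```text
18.75 [0.40677007 0.23184621 0.06844904] [ 62.4  20.8 -58.3  68.6 -43.1 -74.2]
[ 303  178   48   45 1008] [0.42191983 0.2212759  0.10964176] slope [-0.05599948 -0.0440854   0.10881955] ((416.0782775878906, 219.6100616455078), (66.09678649902344, 129.06236267089844), 53.92904281616211)
```

View pics/s4.png

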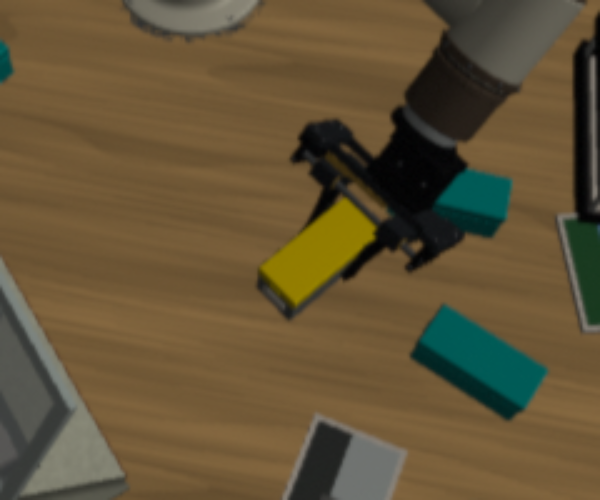

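The box is held level: slope about 0.06, lifted weight 4.6 N. On to the cabinet front.

Run:
```python
from h import *
s=r.sense(); print(tocab(s['tcp_pos']))
R=brot(50,np.degrees(A)-90)
q=go(cab(-.26,-.068,.075),R)
q=go(cab(-.26,-.068,.042),R,q)
go(cab(-.012,-.068,.042),R,q)
ci=cams.camera_info('scene'); P=pts(np.load('scene0.npz')['d'],ci)
for u,v in [(335,298),(445,208)]: print('prints',P[v,u],tocab(P[v,u]))
```

```text
[-0.42429356  0.10363059  0.06821668]
units shift [-0.55 -7.9   0.23] turn [ 0.01  0.01 -1.23]
units shift [ 0.   0.  -1.1] turn [0. 0. 0.]
units shift [ 5.56 -6.12  0.  ] turn [0. 0. 0.]
prints [0.64789026 0.28930546 0.0099261 ] [-0.3049202   0.32093593  0.0099261 ]
prints [0.32650052 0.56625972 0.00745797] [-0.72603657  0.26939927  0.00745797]
```

{"method": "play_rows", "body": {"commands": "0.02 -0.3 0.2 0 0 -0.08;0.02 -0.5 0.3 0 0 -0.08;0.02 -0.6 0.3 0 0 -0.08;0.02 -0.6 0.3 0 0 -0.08;0.02 -0.6 0.2 0 0 -0.08;0.02 -0.6 0.2 0 0 -0.08;0.02 -0.6 0.1 0 0 -0.08;0.02 -0.6 0.1 0 0 -0.08;0 0 0 0 0 0"}}

```text
time_s: 19.7
tcp_pos: [0.4206, 0.1095, 0.1317]
ee_rot: [[0.561, -0.689, 0.459], [-0.524, -0.725, -0.447], [0.64, 0.011, -0.768]]
wrist_force: [-0.6, 0.2, -3.7]
gripper_width: 0.639
gripper_force: 30.0
```

Run:
```python
from h import *
s=r.sense(); print(s['time_s'],tocab(s['tcp_pos']),s['joints'].round(1))
R=brot(50,np.degrees(A)-90)
q=go(cab(-.2,-.068,.10),R)
q=go(cab(-.012,-.068,.042),R,q)
```

```text
19.7 [-0.32477307  0.03176565  0.13169877] [ 52.7   9.4 -61.3  62.7 -45.7 -61.7]
units shift [ 0.34 -5.31 -1.06] turn [ 0.03 -0.06 -0.49]
units shift [ 4.22 -4.64 -1.93] turn [0. 0. 0.]
```

{"method": "play_rows", "body": {"commands": "0.1 -0.1 0.4 0 0 0;0.1 -0.1 0.6 0 0 0;0.1 -0.1 0.6 0 0 0;0.1 -0.1 0.6 0 0 0;0.1 -0.1 0.6 0 0 0;0.1 -0.2 0.6 0 0 0;0 -0.3 0.5 0 0 0;0 0 0 0 0 0"}}

```text
time_s: 20.5
tcp_pos: [0.4381, 0.0808, 0.2485]
ee_rot: [[0.563, -0.687, 0.46], [-0.523, -0.726, -0.445], [0.64, 0.01, -0.768]]
wrist_force: [1.5, 0.3, -3.7]
gripper_width: 0.641
gripper_force: 30.0
```

Run:
```python
from h import *
s=r.sense(); print(s['time_s'],tocab(s['tcp_pos']),s['joints'].round(1))
R=brot(50,np.degrees(A)-90)
q=go(cab(-.21,-.06,.24),R)
q=go(cab(-.092,-.06,.115),R,q)
q=go(cab(-.045,-.06,.055),R,q)
q=go(cab(-.012,-.06,.042),R,q)
```

```text
20.5 [-0.29172183  0.02548941  0.24848074] [ 52.8  -1.4 -50.6  48.6 -57.9 -39.2]
units shift [-0.28 -3.93 -0.28] turn [ 0.03 -0.06 -0.5 ]
units shift [ 2.65 -2.91 -4.17] turn [0. 0. 0.]
units shift [ 1.05 -1.16 -2.  ] turn [0. 0. 0.]
units shift [ 0.74 -0.81 -0.43] turn [0. 0. 0.]
```

{"method": "play_rows", "body": {"commands": "-0.03 -0.4 0 0 0 -0.05;-0.03 -0.5 0 0 -0.01 -0.07;-0.03 -0.5 0 0 -0.01 -0.07;-0.03 -0.5 0 0.01 -0.01 -0.07;-0.03 -0.5 0 0.01 -0.01 -0.07;-0.03 -0.5 0 0.01 -0.01 -0.07;-0.03 -0.5 -0.1 0 0 -0.07;-0.03 -0.5 -0.1 0 0 -0.03;0 0 0 0 0 0;0 0 0 0 0 0"}}

```text
time_s: 21.5
tcp_pos: [0.4308, -0.0361, 0.2409]
ee_rot: [[0.519, -0.739, 0.429], [-0.565, -0.674, -0.477], [0.642, 0.005, -0.767]]
wrist_force: [0.4, 0.9, -3.2]
gripper_width: 0.642
gripper_force: 30.0
```

```bash
cat > st2.py <<'E'
from h import *
s=r.sense(); print(s['time_s'],tocab(s['tcp_pos']).round(4),s['joints'].round(1),s['wrist_force'].round(1))
R=brot(50,np.degrees(A)-90); q=None
for p in [(-.092,-.06,.115),(-.045,-.06,.055),(-.012,-.06,.042)]: q=go(cab(*p),R,q)
E
python3 st2.py
```

```text
21.5 [-0.2102 -0.0586  0.2409] [ 36.5  -6.2 -57.5  55.9 -50.5 -35.7] [ 0.4  0.9 -3.2]
units shift [ 2.62 -2.95 -4.2 ] turn [ 0.02 -0.03 -0.01]
units shift [ 1.05 -1.16 -2.  ] turn [0. 0. 0.]
units shift [ 0.74 -0.81 -0.43] turn [0. 0. 0.]
```

{"method": "play_rows", "body": {"commands": "0.26 -0.29 -0.42 0 0 0;0.26 -0.29 -0.42 0 0 0;0.26 -0.29 -0.42 0 0 0;0.26 -0.29 -0.42 0 0 0;0.26 -0.29 -0.42 0 0 0;0 0 0 0 0 0"}}

```text
time_s: 22.1
tcp_pos: [0.4755, -0.0778, 0.1818]
ee_rot: [[0.522, -0.741, 0.422], [-0.567, -0.672, -0.477], [0.637, 0.01, -0.771]]
wrist_force: [-0.5, -0.8, -3.5]
gripper_width: 0.643
gripper_force: 30.0
```

```bash
python3 st2.py
```

```text
22.1 [-0.1492 -0.0535  0.1818] [ 15.3   2.3 -61.2  80.8 -35.4 -45.4] [-0.5 -0.8 -3.5]
units shift [ 1.12 -1.56 -2.23] turn [ 0.01 -0.08  0.01]
units shift [ 1.05 -1.16 -2.  ] turn [0. 0. 0.]
units shift [ 0.74 -0.81 -0.43] turn [0. 0. 0.]
```

j3 is at its limit on this line. I'll approach a little further left, which is farther from the base and above the blue box's height, then slide right once inside.

{"method": "play_rows", "body": {"commands": "0.3 0.25 0 0 0 0;0.3 0.28 0 0 -0.04 0;0.3 0.28 0 0 -0.04 0;0.3 0.28 0 0 0 0;0.3 0.28 0 0 0 0;0.3 0.28 0 0 0 0;0 0 0 0 0 0"}}

```text
time_s: 22.8
tcp_pos: [0.5312, -0.0255, 0.1836]
ee_rot: [[0.514, -0.739, 0.436], [-0.566, -0.674, -0.475], [0.645, -0.003, -0.764]]
wrist_force: [1.4, 1.2, -3.6]
gripper_width: 0.64
gripper_force: 30.0
```

```bash
sed -i 's/^for p in.*/for p in [(-.1,.02,.125),(-.06,.02,.1),(-.03,-.06,.085),(-.012,-.06,.042)]: q=go(cab(*p),R,q)/' st2.py; python3 st2.py
```

```text
22.8 [-0.1505  0.0228  0.1836] [ 22.4   8.2 -54.2  75.4 -38.7 -46.1] [ 1.4  1.2 -3.6]
units shift [ 1.06 -1.31 -1.95] turn [-0.    0.03 -0.01]
units shift [ 0.9  -0.99 -0.83] turn [0. 0. 0.]
units shift [-1.3  -2.53 -0.5 ] turn [0. 0. 0.]
units shift [ 0.4  -0.44 -1.43] turn [0. 0. 0.]
```

{"method": "play_rows", "body": {"commands": "0.1 -0.12 -0.4 0 0.01 0;0.15 -0.19 -0.4 0 0.01 0;0.2 -0.25 -0.4 0 0 0;0.2 -0.25 -0.3 0 0 0;0.2 -0.25 -0.25 0 0 0;0.2 -0.25 -0.2 0 0 0;0 0 0 0 0 0;0 0 0 0 0 0"}}

```text
time_s: 23.6
tcp_pos: [0.5605, -0.0671, 0.1247]
ee_rot: [[0.515, -0.741, 0.431], [-0.567, -0.672, -0.476], [0.643, 0.001, -0.766]]
wrist_force: [0.3, -0.1, -4.3]
gripper_width: 0.639
gripper_force: 30.0
```

```bash
python3 st2.py
python3 - <<'E'
from h import *
im,d,ci=cap('side'); cv2.imwrite('pics/d5.png',cv2.resize(im[60:300,200:480],None,fx=2,fy=2))
E
```

```text
23.6 [-0.1     0.0165  0.1247] [  6.4  15.1 -55.6 101.  -32.1 -59.7] [ 0.3 -0.1 -4.3]
units shift [0.09 0.08 0.01] turn [ 0.   -0.    0.01]
units shift [ 0.9  -0.99 -0.83] turn [0. 0. 0.]
units shift [-1.3  -2.53 -0.5 ] turn [0. 0. 0.]
units shift [ 0.4  -0.44 -1.43] turn [0. 0. 0.]
```

View pics/d5.png

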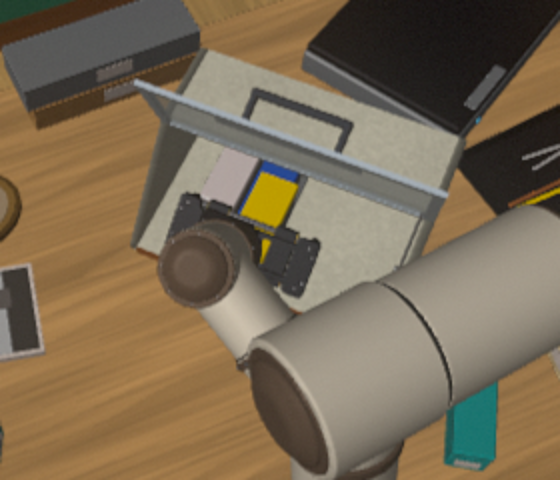

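The box is inside above the blue lid and the flap is still up. j4 is climbing towards its limit, and the box's final yaw is free, so I'll yaw the tool about 15° towards the arm plane.

{"method": "play_rows", "body": {"commands": "0.05 -0.05 0 0 0 0.2;0.1 -0.1 -0.1 0 0 0.3;0.15 -0.16 -0.1 0 0 0.3;0.15 -0.16 -0.15 0 0 0.3;0.15 -0.16 -0.15 0 0 0.3;0.15 -0.16 -0.15 0 0 0.3;0 0 0 0 0 0;0 0 0 0 0 0"}}

```text
time_s: 24.45
tcp_pos: [0.5904, -0.0733, 0.1329]
ee_rot: [[0.658, -0.569, 0.494], [-0.43, -0.822, -0.375], [0.619, 0.034, -0.785]]
wrist_force: [0.1, -0.1, -4.1]
gripper_width: 0.641
gripper_force: 30.0
```

```bash
sed -i 's/^R=brot.*/R=brot(50,-33); q=None/; s/^for p in.*/for p in [(-.04,-.03,.095),(-.02,-.062,.085),(-.008,-.065,.036)]: q=go(cab(*p),R,q)/' st2.py; python3 st2.py
```

```text
24.45 [-0.0753  0.0345  0.1329] [ -4.2  14.5 -52.8 117.6 -22.4 -53.2] [ 0.1 -0.1 -4.1]
units shift [-0.8  -2.32 -1.26] turn [ 0.08 -0.3   0.2 ]
units shift [-0.34 -1.21 -0.33] turn [0. 0. 0.]
units shift [ 0.2  -0.36 -1.63] turn [0. 0. 0.]
```

Yawing that way moves towards the wrist singularity. I'll yaw the other way, to az about -57, i.e. 10° clockwise of the cabinet axis. That still fits the free floor and keeps j4 in range.

{"method": "play_rows", "body": {"commands": "0 0 0 0.01 -0.05 -0.3;0 0 0 0.01 -0.05 -0.4;0 0 0 0.02 -0.05 -0.4;0 0 0 0.02 -0.05 -0.4;0 0 0 0.02 -0.05 -0.4;0 0 0 0 -0.05 -0.4;0 0 0 0 0 -0.3;0 0 0 0 0 0;0 0 0 0 0 0"}}

```text
time_s: 25.35
tcp_pos: [0.5905, -0.0733, 0.1325]
ee_rot: [[0.417, -0.839, 0.35], [-0.648, -0.545, -0.533], [0.637, -0.005, -0.771]]
wrist_force: [-0.9, -0.2, -3.3]
gripper_width: 0.644
gripper_force: 30.0
```

```bash
sed -i 's/^R=brot.*/R=brot(50,-57); q=None/; s/^for p in.*/for p in [(-.055,-.02,.105),(-.02,-.072,.085),(-.010,-.073,.036)]: q=go(cab(*p),R,q)/' st2.py; python3 st2.py
```

```text
25.35 [-0.0752  0.0346  0.1325] [ 13.7  18.7 -48.3  80.2 -37.5 -53.3] [-0.9 -0.2 -3.3]
units shift [-0.89 -1.72 -0.92] turn [-0.06  0.   -0.  ]
units shift [-0.5  -2.03 -0.67] turn [0. 0. 0.]
units shift [ 0.2  -0.27 -1.63] turn [0. 0. 0.]
```

{"method": "play_rows", "body": {"commands": "-0.15 -0.28 -0.2 -0.01 0 0;-0.15 -0.29 -0.2 -0.01 0 0;-0.15 -0.29 -0.2 -0.01 0 0;-0.15 -0.29 -0.12 -0.01 0 0;-0.15 -0.29 -0.1 -0.01 0 0;-0.14 -0.28 -0.1 -0.01 0 0;0 0 0 0 0 0"}}

```text
time_s: 26.05
tcp_pos: [0.5623, -0.127, 0.1046]
ee_rot: [[0.416, -0.841, 0.347], [-0.644, -0.542, -0.541], [0.643, 0.001, -0.766]]
wrist_force: [-0.9, 0.1, -3.9]
gripper_width: 0.641
gripper_force: 30.0
```

```bash
python3 st2.py
```

```text
26.05 [-0.0544 -0.0224  0.1046] [  1.6  18.7 -54.1  99.3 -33.9 -62.9] [-0.9  0.1 -3.9]
units shift [0.05 0.07 0.01] turn [ 0.   -0.01  0.02]
units shift [-0.5  -2.03 -0.67] turn [0. 0. 0.]
units shift [ 0.2  -0.27 -1.63] turn [0. 0. 0.]
```

{"method": "play_rows", "body": {"commands": "-0.07 -0.28 -0.1 0 0 -0.08;-0.07 -0.28 -0.1 0 0 -0.08;-0.07 -0.28 -0.1 0 0 -0.08;-0.07 -0.28 -0.1 0 0 -0.08;-0.07 -0.28 -0.1 0 0 -0.08;0 0 0 0 0 0"}}

```text
time_s: 26.65
tcp_pos: [0.553, -0.1688, 0.0896]
ee_rot: [[0.376, -0.872, 0.315], [-0.668, -0.49, -0.561], [0.643, 0.001, -0.766]]
wrist_force: [-0.1, -0.1, -4.3]
gripper_width: 0.643
gripper_force: 30.0
```

```bash
sed -i 's/^R=brot.*/R=brot(50,-61); q=None/; s/^for p in.*/for p in [(-.018,-.068,.075),(-.014,-.07,.036)]: q=go(cab(*p),R,q)/' st2.py; python3 st2.py
```

```text
26.65 [-0.0298 -0.0574  0.0896] [ -5.   20.2 -54.5 105.6 -33.5 -66.7] [-0.1 -0.1 -4.3]
units shift [ 0.   -0.53 -0.49] turn [ 0.   -0.   -0.04]
units shift [ 0.04 -0.14 -1.3 ] turn [0. 0. 0.]
```

{"method": "play_rows", "body": {"commands": "0 -0.13 -0.12 0 0 -0.09;0 -0.13 -0.12 0 0 -0.09;0 -0.13 -0.12 0 0 -0.09;0 -0.14 -0.13 0 0 -0.1;0.01 -0.03 -0.3 0 0 0;0.01 -0.03 -0.3 0 0 0;0 0 0 0 0 0"}}

```text
time_s: 27.35
tcp_pos: [0.5536, -0.1854, 0.056]
ee_rot: [[0.34, -0.897, 0.283], [-0.687, -0.442, -0.576], [0.642, 0.002, -0.767]]
wrist_force: [-0.1, 0.2, -4.3]
gripper_width: 0.641
gripper_force: 30.0
```

```bash
sed -i 's/^R=brot.*/R=brot(50,-64); q=None/; s/^for p in.*/for p in [(-.014,-.070,.036)]: q=go(cab(*p),R,q)/' st2.py; python3 st2.py
python3 - <<'E'
from h import *
for n in ('side','scene'):
    im,d,ci=cap(n); P=pts(d,ci); hsv=cv2.cvtColor(im,cv2.COLOR_BGR2HSV)
    for nm,lo,hi in (('yel',(22,130,50),(35,255,255)),('blue',(105,150,50),(130,255,255))):
        m=cv2.inRange(hsv,lo,hi); nn,l,st,_=cv2.connectedComponentsWithStats(m)
        for i in range(1,nn):
            q=tocab(P[l==i]); 
            if st[i,4]>60 and abs(q[:,0].mean())<.15 and abs(np.median(q[:,1]))<.2: print(n,nm,st[i,4],np.median(q,0).round(3),np.percentile(q,2,0).round(3),np.percentile(q,98,0).round(3))
E
```

```text
27.35 [-0.017  -0.0681  0.056 ] [ -8.1  24.4 -54.1 110.9 -34.6 -73.1] [-0.1  0.2 -4.3]
units shift [ 0.02 -0.12 -0.67] turn [-0.   -0.01 -0.03]
side blue 143 [0.042 0.05  0.073] [-0.02   0.015  0.031] [0.059 0.072 0.078]
```

{"method": "play_rows", "body": {"commands": "0 -0.03 -0.2 0 0 0;0 -0.03 -0.2 0 0 0;0 -0.03 -0.2 0 0 0;0 -0.02 -0.12 0 0 0;0 0 -0.05 0 0 0;0 0 0 0 0 0;0 0 0 0 0 0"}}

```text
time_s: 28.15
tcp_pos: [0.5542, -0.1886, 0.0345]
ee_rot: [[0.339, -0.897, 0.285], [-0.687, -0.443, -0.577], [0.643, -0.0, -0.766]]
wrist_force: [-0.0, -0.5, -3.8]
gripper_width: 0.644
gripper_force: 30.0
```

```bash
python3 st2.py
```

```text
28.15 [-0.0143 -0.0699  0.0345] [-10.4  27.  -54.2 117.  -35.4 -77.8] [-0.  -0.5 -3.8]
units shift [ 0.   -0.01  0.05] turn [ 0.    0.01 -0.03]
```

{"method": "play_rows", "body": {"commands": "0 0 0 0 0 -0.15;0 0 0 0 0 -0.15;0 0 -0.05 0 0 0;0 0 -0.05 0 0 0;0 0 -0.04 0 0 0;0 0 0 0 0 0;0 0 0 0 0 0"}}

```text
time_s: 28.85
tcp_pos: [0.5541, -0.1887, 0.0302]
ee_rot: [[0.308, -0.916, 0.259], [-0.701, -0.402, -0.589], [0.643, -0.0, -0.766]]
wrist_force: [0.2, -0.3, -3.9]
gripper_width: 0.64
gripper_force: 30.0
```

```bash
python3 st2.py
```

```text
28.85 [-0.0143 -0.07    0.0302] [ -8.4  27.8 -53.8 112.6 -36.1 -77.9] [ 0.2 -0.3 -3.9]
units shift [ 0.01 -0.01  0.19] turn [0.   0.   0.27]
```

{"method": "play_rows", "body": {"commands": "0 0 -0.04 0 0 0;0 0 0 0 0 0;0 0 0 0 0 0"}}

```text
time_s: 29.15
tcp_pos: [0.5544, -0.1889, 0.0299]
ee_rot: [[0.307, -0.916, 0.26], [-0.7, -0.402, -0.59], [0.645, -0.001, -0.764]]
wrist_force: [-2.7, 2.7, 1.9]
gripper_width: 0.64
gripper_force: 30.0
```

{"method": "play_rows", "body": {"commands": "0 0 0 0 0 0;0 0 0 0 0 0;0 0 0 0 0 0;0 0 0 0 0 0", "grip": 72}}

```text
time_s: 29.55
tcp_pos: [0.5545, -0.1888, 0.0294]
ee_rot: [[0.307, -0.916, 0.259], [-0.701, -0.402, -0.589], [0.644, -0.001, -0.765]]
wrist_force: [-2.7, -0.3, 2.2]
gripper_width: 0.81
gripper_force: 0.0
```

{"method": "play_rows", "body": {"commands": "-0.05 0.11 0.14 0 0 0;-0.05 0.12 0.15 0 0 0;-0.09 0.2 0.25 0 0 0;-0.09 0.2 0.25 0 0 0;-0.09 0.2 0.25 0 0 0;-0.09 0.2 0.25 0 0 0;-0.09 0.2 0.25 0 0 0;0 0 0 0 0 0;0 0 0 0 0 0"}}

```text
time_s: 30.45
tcp_pos: [0.5378, -0.1511, 0.0753]
ee_rot: [[0.308, -0.915, 0.26], [-0.701, -0.403, -0.588], [0.643, -0.001, -0.766]]
wrist_force: [0.6, -0.2, 0.4]
gripper_width: 0.827
gripper_force: 0.0
```

```bash
python3 st2.py
```

```text
30.45 [-0.053  -0.0568  0.0753] [  1.4  21.7 -55.3  96.4 -36.8 -69.8] [ 0.6 -0.2  0.4]
units shift [ 0.55 -1.26 -1.31] turn [0.   0.01 0.26]
```

{"method": "play_rows", "body": {"commands": "-0.07 0.33 0.3 0 0 0;-0.07 0.33 0.3 0 0 0;-0.07 0.33 0.3 0 0 0;-0.07 0.33 0.3 0 0 0;-0.07 0.33 0.2 0 0 0;-0.07 0.33 0.2 0 0 0;-0.07 0.33 0.2 0 0 0;-0.07 0.33 0.2 0 0 0;0 0 0 0 0 0"}}

```text
time_s: 31.35
tcp_pos: [0.5215, -0.0715, 0.1355]
ee_rot: [[0.308, -0.915, 0.26], [-0.701, -0.403, -0.588], [0.643, -0.001, -0.766]]
wrist_force: [-0.6, 0.0, -0.2]
gripper_width: 0.828
gripper_force: 0.0
```

```bash
python3 st2.py
python3 - <<'E'
from h import *
for n in ('side','wrist','scene'):
    im,d,ci=cap(n); P=pts(d,ci); hsv=cv2.cvtColor(im,cv2.COLOR_BGR2HSV)
    m=cv2.inRange(hsv,(22,130,50),(35,255,255)); nn,l,st,_=cv2.connectedComponentsWithStats(m)
    for i in range(1,nn):
        q=tocab(P[l==i]); 
        if st[i,4]>100 and abs(q[:,0].mean())<.15 and abs(np.median(q[:,1]))<.2:
            print(n,st[i,4],np.median(q,0).round(3),cv2.minAreaRect((q[:,:2]*1000).astype(np.float32)),np.percentile(q[:,2],[5,95]))
    if n=='side':
        P=tocab(P); m=(d>0)&(P[...,2]>.2)&(P[...,2]<.36)&(abs(P[...,1])>.11)&(abs(P[...,1])<.195)&(P[...,0]>-.2)&(P[...,0]<0)
        q=P[m]; a=np.arctan2(-(q[:,0]+.013),-(q[:,2]-.175))%(2*np.pi)-np.radians(35); print('flap',m.sum(),np.percentile(a,[10,50,90]))
E
```

```text
31.35 [-0.1229 -0.0153  0.1355] [ 21.6  15.8 -51.8  67.4 -44.1 -57.1] [-0.6  0.  -0.2]
units shift [ 1.09 -3.91 -3.32] turn [-0.    0.01  0.26]
side 800 [-0.011 -0.075  0.07 ] ((-363.990478515625, -94.58299255371094), (928.3067626953125, 95.66417694091797), 3.1810452938079834) [0.0622275  0.07419842]
flap 1000 [2.04770489 2.06435352 2.07937294]
wrist 8166 [-0.016 -0.07   0.071] ((-59.16943359375, -54.50901794433594), (55.10173416137695, 251.29916381835938), 71.33756256103516) [0.06698874 0.07231575]
wrist 108 [-0.054 -0.177  0.069] ((-109.85563659667969, -89.22322082519531), (9.509644508361816, 220.14170837402344), 32.515560150146484) [0.06542693 0.07170405]
scene 134 [-0.041  0.035  0.245] ((-35.60955047607422, 22.527456283569336), (19.3131160736084, 80.38105773925781), 28.96387481689453) [0.21187286 0.27783713]
```

Run:
```python
from h import *
for n in ('side','wrist'):
    im,d,ci=cap(n); P=tocab(pts(d,ci)); hsv=cv2.cvtColor(im,cv2.COLOR_BGR2HSV)
    m=(cv2.inRange(hsv,(22,130,50),(35,255,255))>0)&(abs(P[...,2]-.071)<.006)&(abs(P[...,0])<.12)&(abs(P[...,1]+.075)<.1)
    m=cv2.morphologyEx(m.astype(np.uint8),cv2.MORPH_OPEN,np.ones((3,3)))
    nn,l,st,_=cv2.connectedComponentsWithStats(m); i=1+st[1:,4].argmax(); q=P[l==i]; rc=cv2.minAreaRect((q[:,:2]*1000).astype(np.float32))
    print(n,rc,cv2.boxPoints(rc).round().tolist(),np.median(q[:,2]))
q=go(cab(-.2,.03,.24),brot(50,-64)); R=hrot(97); b=hbar(2.06); go(b+[0,0,.1],R,q); print(b)
```

```text
side ((-6.547389984130859, -75.19062805175781), (56.66636657714844, 130.94879150390625), 70.3193359375) [[-78.0, -80.0], [46.0, -124.0], [65.0, -71.0], [-59.0, -26.0]] 0.06999171480161365
wrist ((-1.89501953125, -73.95375061035156), (55.15353012084961, 131.2164306640625), 71.3385238647461) [[-73.0, -79.0], [51.0, -121.0], [69.0, -69.0], [-55.0, -27.0]] 0.07131313836001384
units shift [-0.58  2.97  3.51] turn [ 0.01 -0.    0.27]
units shift [ 2.77 -4.54  6.65] turn [ 5.07 -0.12 -8.48]
[ 0.58641012 -0.12019699  0.3395428 ]
```

{"method": "play_rows", "body": {"commands": "-0.1 0.5 0.6 0 0 0;-0.1 0.5 0.6 0 0 0;-0.1 0.5 0.6 0 0 0.07;-0.1 0.5 0.6 0 0 0.1;-0.1 0.5 0.6 0 0 0.1;-0.08 0.47 0.51 0 0 0;0 0 0.83 0.317 -0.008 -0.53;0 0 0.83 0.317 -0.008 -0.53;0 0 0.83 0.317 -0.008 -0.53;0 0 0.83 0.317 -0.008 -0.53;0 0 0.83 0.317 -0.008 -0.53;0 0 0.83 0.317 -0.008 -0.53;0 0 0.83 0.317 -0.008 -0.53;0 0 0.83 0.317 -0.008 -0.53;0 0 0 0 0 0", "grip": 36}}

```text
time_s: 33.1
tcp_pos: [0.505, 0.0155, 0.4434]
ee_rot: [[-0.213, -0.977, -0.005], [-0.924, 0.203, -0.325], [0.318, -0.064, -0.946]]
wrist_force: [-0.3, 0.2, -0.8]
gripper_width: 0.412
gripper_force: 0.0
```

Run:
```python
from h import *
s=r.sense(); print(s['time_s'],tocab(s['tcp_pos']),s['joints'].round(1))
R=hrot(97); b=hbar(2.06); q=go(b-.09*R[:,2],R); go(b+.017*R[:,2],R,q)
```

```text
33.1 [-0.19843973  0.03108314  0.44336581] [ 30.    7.4   3.   16.3 -95.4 -42.2]
units shift [ 2.96 -4.8  -0.48] turn [ 2.53 -0.   -4.2 ]
units shift [-0.29  0.32 -3.54] turn [0. 0. 0.]
```

{"method": "play_rows", "body": {"commands": "0.33 -0.53 0 0.28 0 -0.467;0.33 -0.53 0 0.28 0 -0.467;0.33 -0.53 0 0.28 0 -0.467;0.33 -0.53 0 0.28 0 -0.467;0.33 -0.53 0 0.28 0 -0.467;0.33 -0.53 0 0.28 0 -0.467;0.33 -0.53 -0.1 0.28 0 -0.467;0.33 -0.54 -0.2 0.28 0 -0.467;0.33 -0.54 -0.2 0.28 0 -0.467;0 0 0 0 0 0;0 0 0 0 0 0"}}

```text
time_s: 34.2
tcp_pos: [0.5923, -0.128, 0.423]
ee_rot: [[-0.736, -0.67, -0.093], [-0.677, 0.731, 0.089], [0.008, 0.128, -0.992]]
wrist_force: [-0.6, 0.0, 0.2]
gripper_width: 0.415
gripper_force: 0.0
```

Run:
```python
from h import *
s=r.sense(); print(s['time_s'],tocab(s['tcp_pos']),s['joints'].round(1))
R=hrot(97); b=hbar(2.06); go(b+.017*R[:,2],R)
im,d,ci=cap('side'); P=tocab(pts(d,ci)); g=cv2.cvtColor(im,cv2.COLOR_BGR2GRAY)
m=(d>0)&(P[...,2]>.325)&(P[...,2]<.36)&(abs(P[...,1])<.09)&(P[...,0]>-.075)&(P[...,0]<0)&(g<90)
print('bar',m.sum(),np.median(P[m],0),np.percentile(P[m],[5,95],axis=0),tocab(b))
```

```text
34.2 [-0.03349593 -0.00093573  0.42301326] [   0.4   20.7   27.8   -5.2 -102.4  -48.7]
units shift [-0.24  0.31 -3.34] turn [ 0.01 -0.07 -0.04]
bar 153 [-0.04710551  0.04479193  0.34226717] [[-0.07002164  0.00311141  0.33003214]
 [-0.03965218  0.06330508  0.34677307]] [-4.32482783e-02 -4.16333634e-17  3.39542796e-01]
```

{"method": "play_rows", "body": {"commands": "-0.02 0.03 -0.4 0 0 0;-0.03 0.04 -0.5 0 -0.03 -0.02;-0.03 0.04 -0.5 0 -0.03 -0.02;-0.03 0.04 -0.5 0 0 0;-0.03 0.04 -0.5 0 0 0;-0.03 0.04 -0.4 0 0 0;-0.03 0.04 -0.34 0 0 0;-0.03 0.03 -0.2 0 0 0;0 0 0 0 0 0;0 0 0 0 0 0"}}

```text
time_s: 35.25
tcp_pos: [0.5859, -0.1181, 0.325]
ee_rot: [[-0.739, -0.669, -0.079], [-0.673, 0.734, 0.089], [-0.002, 0.119, -0.993]]
wrist_force: [0.1, -0.2, 0.4]
gripper_width: 0.414
gripper_force: 0.0
```

{"method": "play_rows", "body": {"commands": "0 0 0 0 0 0;0 0 0 0 0 0;0 0 0 0 0 0", "grip": 22}}

```text
time_s: 35.55
tcp_pos: [0.5858, -0.1182, 0.3248]
ee_rot: [[-0.74, -0.668, -0.079], [-0.673, 0.734, 0.09], [-0.002, 0.12, -0.993]]
wrist_force: [0.0, 0.7, 0.5]
gripper_width: 0.274
gripper_force: 0.0
```

```bash
python3 st.py 2.1 2.34
```

```text
35.55 bar [-0.0431  0.0009  0.3417] R 0.1694 th 2.062923327038226 [  1.3  19.6  12.9  -5.2 -87.8 -48.5] [0.  0.7 0.5] beta 96.9
2.1
units shift [ 0.12 -0.18 -0.03] turn [ 0.05  0.06 -0.  ]
2.34
units shift [ 1.   -1.14 -0.  ] turn [ 0.3   0.29 -0.  ]
```

{"method": "play_rows", "body": {"commands": "0.17 -0.19 0.04 0.04 0.04 0;0.18 -0.2 0.03 0.04 0.04 0;0.18 -0.2 0.02 0.04 0.04 0;0.18 -0.2 0.01 0.04 0.04 0;0.18 -0.2 0 0.04 0.04 0;0.07 -0.08 0 0 0 0;0 0 0 0 0 0;0 0 0 0 0 0"}}

```text
time_s: 36.35
tcp_pos: [0.6143, -0.1501, 0.327]
ee_rot: [[-0.74, -0.664, -0.111], [-0.673, 0.73, 0.12], [0.001, 0.163, -0.987]]
wrist_force: [0.1, 1.5, -1.5]
gripper_width: 0.254
gripper_force: 0.3
```

{"method": "play_rows", "body": {"commands": "0 0 0 0 0 0;0 0 0 0 0 0;0 0 0 0 0 0;0 0 0 0 0 0", "grip": 0}}

```text
time_s: 36.75
tcp_pos: [0.6143, -0.15, 0.3278]
ee_rot: [[-0.739, -0.664, -0.109], [-0.673, 0.73, 0.119], [0.001, 0.162, -0.987]]
wrist_force: [-0.5, 0.4, 1.1]
gripper_width: 0.127
gripper_force: 30.0
```

```bash
python3 st.py 2.3 2.2 2.1 2.0 1.9 1.8
python3 - <<'E'
from h import *
im,d,ci=cap('side'); P=tocab(pts(d,ci)); m=(d>0)&(P[...,2]>.2)&(P[...,2]<.38)&(abs(P[...,1])>.11)&(abs(P[...,1])<.195)&(P[...,0]>-.2)&(P[...,0]<0)
q=P[m]; a=np.arctan2(-(q[:,0]+.013),-(q[:,2]-.175))%(2*np.pi)-np.radians(35); print('flap',m.sum(),np.percentile(a,[10,50,90]))
E
```

```text
36.75 bar [3.000e-04 6.000e-04 3.446e-01] R 0.1701 th 2.3202204116091667 [ -2.4  24.6  21.1  -6.6 -93.1 -45.2] [-0.5  0.4  1.1] beta 99.3
2.3
units shift [-0.1   0.08 -0.09] turn [ 0.06  0.05 -0.01]
2.2
units shift [-0.47  0.48 -0.08] turn [-0.04 -0.04 -0.01]
2.1
units shift [-0.83  0.89 -0.14] turn [-0.15 -0.14 -0.01]
2.0
units shift [-1.19  1.28 -0.24] turn [-0.25 -0.24 -0.01]
1.9
units shift [-1.54  1.67 -0.4 ] turn [-0.36 -0.33 -0.01]
1.8
units shift [-1.88  2.04 -0.62] turn [-0.46 -0.43 -0.01]
flap 975 [2.2816577  2.29989833 2.31768445]
```

{"method": "play_rows", "body": {"commands": "-0.18 0.2 -0.01 -0.05 -0.05 0;-0.18 0.2 -0.01 -0.05 -0.05 0;-0.18 0.2 -0.03 -0.05 -0.05 0;-0.18 0.2 -0.04 -0.05 -0.05 0;-0.17 0.19 -0.05 -0.05 -0.05 0;0 0 0 0 0 0"}}

```text
time_s: 37.4
tcp_pos: [0.5868, -0.1195, 0.3243]
ee_rot: [[-0.739, -0.67, -0.072], [-0.674, 0.734, 0.082], [-0.003, 0.109, -0.994]]
wrist_force: [-2.4, 0.6, 5.2]
gripper_width: 0.123
gripper_force: 30.0
```

{"method": "play_rows", "body": {"commands": "-0.08 0.09 -0.03 -0.02 -0.02 0;0 0 0 0 0 0"}}

```text
time_s: 37.6
tcp_pos: [0.5852, -0.1177, 0.3238]
ee_rot: [[-0.739, -0.67, -0.068], [-0.674, 0.735, 0.078], [-0.003, 0.104, -0.995]]
wrist_force: [-2.3, 1.1, 6.8]
gripper_width: 0.125
gripper_force: 30.0
```

```bash
python3 st.py
```

```text
37.6 bar [-0.0441  0.0008  0.3407] R 0.1686 th 2.056103140689127 [  1.7  19.1  11.9  -4.6 -86.6 -48.9] [-2.3  1.1  6.8] beta 96.0
```

{"method": "play_rows", "body": {"commands": "-0.09 0.1 -0.01 -0.02 -0.02 0;0 0 0 0 0 0"}}

```text
time_s: 37.8
tcp_pos: [0.5825, -0.1146, 0.3227]
ee_rot: [[-0.739, -0.67, -0.066], [-0.674, 0.735, 0.076], [-0.002, 0.101, -0.995]]
wrist_force: [-1.9, 1.5, 5.6]
gripper_width: 0.131
gripper_force: 30.0
```

{"method": "play_rows", "body": {"commands": "-0.09 0.1 -0.02 -0.02 -0.02 0;0 0 0 0 0 0"}}

```text
time_s: 38.0
tcp_pos: [0.5798, -0.1115, 0.3217]
ee_rot: [[-0.739, -0.671, -0.064], [-0.674, 0.735, 0.073], [-0.002, 0.097, -0.995]]
wrist_force: [-2.2, 0.8, 4.9]
gripper_width: 0.123
gripper_force: 30.0
```

{"method": "play_rows", "body": {"commands": "-0.17 0.19 -0.05 -0.05 -0.05 0;0 0 0 0 0 0"}}

```text
time_s: 38.2
tcp_pos: [0.5742, -0.1054, 0.3192]
ee_rot: [[-0.739, -0.671, -0.057], [-0.674, 0.736, 0.067], [-0.002, 0.088, -0.996]]
wrist_force: [-0.6, 0.8, 2.2]
gripper_width: 0.126
gripper_force: 30.0
```

```bash
python3 st.py
python3 - <<'E'
from h import *
q=None
for th in np.arange(1.9,-.01,-.1):
    R=hrot(B(th)); n=(hbar(th)+.017*R[:,2],R)
    if q: print(round(th,1),end=' '); go(*n,q)
    q=n
E
```

```text
38.2 bar [-0.0609  0.0009  0.3362] R 0.1681 th 1.9527208490985486 [  3.3  17.4   8.6  -4.  -84.3 -50.4] [-0.6  0.8  2.2] beta 95.0
1.8 units shift [-0.34  0.37 -0.21] turn [-0.1 -0.1  0. ]
1.7 units shift [-0.32  0.35 -0.26] turn [-0.1 -0.1 -0. ]
1.6 units shift [-0.3   0.33 -0.31] turn [-0.1 -0.1 -0. ]
1.5 units shift [-0.28  0.31 -0.36] turn [-0.1 -0.1  0. ]
1.4 units shift [-0.26  0.28 -0.4 ] turn [-0.1 -0.1 -0. ]
1.3 units shift [-0.23  0.25 -0.43] turn [-0.1 -0.1  0. ]
1.2 units shift [-0.2   0.22 -0.47] turn [-0.1 -0.1 -0. ]
1.1 units shift [-0.16  0.18 -0.49] turn [-0.1 -0.1 -0. ]
1.0 units shift [-0.13  0.14 -0.52] turn [-0.1 -0.1  0. ]
0.9 units shift [-0.1   0.1  -0.53] turn [-0.1 -0.1 -0. ]
0.8 units shift [-0.06  0.06 -0.55] turn [-0.1 -0.1 -0. ]
0.7 units shift [-0.02  0.02 -0.55] turn [-0.1 -0.1 -0. ]
0.6 units shift [ 0.02 -0.02 -0.56] turn [-0.1 -0.1  0. ]
0.5 units shift [ 0.05 -0.06 -0.55] turn [-0.1 -0.1  0. ]
0.4 units shift [ 0.09 -0.1  -0.54] turn [-0.1 -0.1 -0. ]
0.3 units shift [ 0.13 -0.14 -0.53] turn [-0.1 -0.1  0. ]
0.2 units shift [ 0.16 -0.18 -0.51] turn [-0.1 -0.1 -0. ]
0.1 units shift [ 0.19 -0.21 -0.48] turn [-0.1 -0.1  0. ]
-0.0 units shift [ 0.23 -0.25 -0.45] turn [-0.1 -0.1  0. ]
```

The stay is unlocked: the flap is at 1.95 rad and moving down freely.

{"method": "play_rows", "body": {"commands": "-0.17 0.19 -0.09 -0.05 -0.05 0;-0.17 0.18 -0.1 -0.05 -0.05 0;-0.17 0.18 -0.11 -0.05 -0.05 0;-0.16 0.18 -0.13 -0.05 -0.05 0;-0.16 0.17 -0.13 -0.05 -0.05 0;-0.15 0.17 -0.15 -0.05 -0.05 0;-0.15 0.16 -0.16 -0.05 -0.05 0;-0.14 0.16 -0.17 -0.05 -0.05 0;-0.14 0.15 -0.19 -0.05 -0.05 0;-0.13 0.14 -0.19 -0.05 -0.05 0;-0.13 0.14 -0.2 -0.05 -0.05 0"}}

```text
time_s: 39.3
tcp_pos: [0.5251, -0.0507, 0.2711]
ee_rot: [[-0.739, -0.673, 0.029], [-0.674, 0.739, -0.017], [-0.01, -0.032, -0.999]]
wrist_force: [3.6, 2.5, -1.9]
gripper_width: 0.126
gripper_force: 30.0
```

```bash
python3 st.py 1.4 0.9
```

```text
39.3 bar [-0.1365  0.0012  0.2881] R 0.1675 th 1.4125072611639817 [ 12.9   9.7 -10.2   1.4 -68.7 -61. ] [ 3.6  2.5 -1.9] beta 88.2
1.4
units shift [-0.07  0.01 -0.06] turn [ 0.03  0.12 -0.01]
0.9
units shift [-0.88  0.9  -2.5 ] turn [-0.5  -0.36 -0.02]
```

{"method": "play_rows", "body": {"commands": "-0.12 0.12 -0.22 -0.05 -0.04 0;-0.11 0.12 -0.22 -0.05 -0.04 0;-0.1 0.11 -0.23 -0.05 -0.04 0;-0.09 0.1 -0.24 -0.05 -0.04 0;-0.07 0.08 -0.24 -0.05 -0.04 0;-0.06 0.07 -0.25 -0.05 -0.04 0;-0.06 0.06 -0.26 -0.05 -0.04 0;-0.05 0.05 -0.26 -0.05 -0.04 0;-0.04 0.04 -0.27 -0.05 -0.04 0;-0.03 0.03 -0.27 -0.05 -0.04 0"}}

```text
time_s: 40.3
tcp_pos: [0.501, -0.0245, 0.1962]
ee_rot: [[-0.739, -0.668, 0.084], [-0.674, 0.734, -0.086], [-0.005, -0.12, -0.993]]
wrist_force: [-8.3, 21.1, 1.8]
gripper_width: 0.129
gripper_force: 30.0
```

```bash
python3 st.py 0.9 0.4
```

```text
40.3 bar [-0.1735  0.0011  0.2131] R 0.165 th 0.9039986662385252 [ 19.7   8.8 -25.3   7.8 -53.2 -71.9] [-8.3 21.1  1.8] beta 83.1
0.9
units shift [-0.08  0.03 -0.  ] turn [-0.03  0.01 -0.01]
0.4
units shift [-0.   -0.05 -2.75] turn [-0.56 -0.46 -0.01]
```

{"method": "play_rows", "body": {"commands": "-0.07 0.08 -0.27 -0.05 -0.05 0;-0.04 0.05 -0.28 -0.05 -0.05 0;-0.01 0.01 -0.28 -0.05 -0.05 0;0 0 -0.28 -0.05 -0.05 0;0.01 -0.01 -0.28 -0.05 -0.05 0;0.02 -0.02 -0.28 -0.05 -0.05 0;0.03 -0.03 -0.28 -0.05 -0.05 0;0.03 -0.03 -0.27 -0.05 -0.05 0;0.04 -0.05 -0.27 -0.05 -0.05 0;0.05 -0.05 -0.27 -0.05 -0.05 0"}}

```text
time_s: 41.3
tcp_pos: [0.5038, -0.0273, 0.113]
ee_rot: [[-0.737, -0.657, 0.16], [-0.676, 0.719, -0.162], [-0.009, -0.228, -0.974]]
wrist_force: [-1.8, 12.3, -4.6]
gripper_width: 0.127
gripper_force: 30.0
```

```bash
python3 st.py 0.4 0.0
```

```text
41.3 bar [-0.1714  0.0011  0.1296] R 0.1648 th 0.39169054006542303 [ 21.8  13.  -39.7  22.  -34.  -87.3] [-1.8 12.3 -4.6] beta 76.8
0.4
units shift [-0.09  0.04  0.02] turn [-0.04  0.05 -0.03]
0.0
units shift [ 0.61 -0.74 -1.94] turn [-0.45 -0.34 -0.03]
```

{"method": "play_rows", "body": {"commands": "0.05 -0.06 -0.27 -0.05 -0.05 0;0.06 -0.07 -0.26 -0.05 -0.05 0;0.07 -0.08 -0.26 -0.05 -0.05 0;0.08 -0.09 -0.25 -0.05 -0.05 0;0.08 -0.1 -0.25 -0.05 -0.04 0;0.09 -0.11 -0.24 -0.05 -0.04 0;0.05 -0.06 -0.12 -0.03 -0.02 0;0 0 0 0 0 0"}}

```text
time_s: 42.1
tcp_pos: [0.5195, -0.0447, 0.0642]
ee_rot: [[-0.735, -0.647, 0.205], [-0.678, 0.704, -0.209], [-0.009, -0.293, -0.956]]
wrist_force: [1.1, 8.0, -5.4]
gripper_width: 0.124
gripper_force: 30.0
```

```bash
python3 st.py 0.0
```

```text
42.1 bar [-0.1492  0.0011  0.0804] R 0.1658 th 0.06394466459462922 [  16.6   17.6  -49.    45.5  -21.3 -106.4] [ 1.1  8.  -5.4] beta 73.0
0.0
units shift [ 0.09 -0.16 -0.31] turn [-0.12 -0.03 -0.05]
```

{"method": "play_rows", "body": {"commands": "0.04 -0.05 -0.1 -0.02 -0.01 0;0.04 -0.05 -0.1 -0.02 -0.01 0;0.03 -0.04 -0.08 -0.02 -0.01 0;0 0 0 0 0 0"}}

```text
time_s: 42.5
tcp_pos: [0.5232, -0.0489, 0.0564]
ee_rot: [[-0.735, -0.645, 0.21], [-0.678, 0.702, -0.218], [-0.007, -0.303, -0.953]]
wrist_force: [1.9, 6.3, -3.4]
gripper_width: 0.122
gripper_force: 30.0
```

{"method": "play_rows", "body": {"commands": "0.02 -0.02 -0.05 0 0 0;0 0 0 0 0 0"}}

```text
time_s: 42.7
tcp_pos: [0.5238, -0.0495, 0.0552]
ee_rot: [[-0.735, -0.645, 0.21], [-0.678, 0.702, -0.218], [-0.006, -0.303, -0.953]]
wrist_force: [2.9, 5.4, -3.7]
gripper_width: 0.127
gripper_force: 30.1
```

```bash
python3 st.py 0.0
```

```text
42.7 bar [-0.1428  0.001   0.0714] R 0.1661 th -0.0027436538185361403 [  14.3   18.6  -50.5   52.8  -19.3 -111.6] [ 2.9  5.4 -3.7] beta 72.4
0.0
units shift [-0.05  0.   -0.01] turn [-0.06  0.   -0.05]
```

{"method": "play_rows", "body": {"commands": "0.01 -0.01 -0.03 0 0 0;0 0 0 0 0 0"}}

```text
time_s: 42.9
tcp_pos: [0.5241, -0.05, 0.0544]
ee_rot: [[-0.735, -0.644, 0.21], [-0.678, 0.702, -0.219], [-0.006, -0.303, -0.953]]
wrist_force: [2.6, 4.2, -3.1]
gripper_width: 0.124
gripper_force: 30.1
```

{"method": "play_rows", "body": {"commands": "0 0 0 0 0 0;0 0 0 0 0 0;0 0 0 0 0 0;0 0 0 0 0 0", "grip": 30}}

```text
time_s: 43.3
tcp_pos: [0.5227, -0.0522, 0.0544]
ee_rot: [[-0.738, -0.642, 0.207], [-0.675, 0.704, -0.222], [-0.003, -0.304, -0.953]]
wrist_force: [0.2, -0.8, 0.3]
gripper_width: 0.329
gripper_force: 0.0
```

{"method": "play_rows", "body": {"commands": "-0.04 0.04 0.2 0 0 0;-0.06 0.07 0.3 0 0 0;-0.1 0.11 0.46 0 0 0;-0.1 0.11 0.46 0 0 0;-0.1 0.11 0.46 0 0 0;-0.1 0.11 0.46 0 0 0;-0.2 0.22 0.5 0 0 0;-0.3 0.32 0.5 0 0 0;-0.3 0.4 0.5 0 0 0;-0.3 0.4 0.5 0 0 0;0 0 0 0 0 0;0 0 0 0 0 0"}}

```text
time_s: 44.5
tcp_pos: [0.475, 0.0048, 0.1845]
ee_rot: [[-0.738, -0.642, 0.208], [-0.675, 0.704, -0.221], [-0.004, -0.303, -0.953]]
wrist_force: [0.1, -0.1, 0.3]
gripper_width: 0.344
gripper_force: 0.0
```

Run:
```python
from h import *
s=r.sense(); print(s['time_s'],tocab(s['tcp_pos']),s['wrist_force'])
ims=[]
for n in ('scene','side'):
    im,d,ci=cap(n); P=tocab(pts(d,ci)); ims.append(cv2.resize(im[120:340,60:340] if n=='scene' else im[80:300,200:480],(400,314)))
    hsv=cv2.cvtColor(im,cv2.COLOR_BGR2HSV); g=hsv[...,2]
    # compare to start: same handle pixels
    g0=cv2.imread(f'pics/{n}0.png',0); h0=(g0<75); h1=cv2.cvtColor(im,cv2.COLOR_BGR2GRAY)<75
    b=np.s_[195:255,195:240] if n=='scene' else np.s_[180:215,300:356]
    for h in (h0,h1): ys,xs=np.nonzero(h[b]); print(n,'handle px',len(xs),xs.mean(),ys.mean())
cv2.imwrite('pics/end.png',np.hstack(ims))
```

```text
44.5 [-0.210734    0.00165074  0.18452379] [ 0.12042091 -0.14028999  0.25492727]
scene handle px 369 23.32249322493225 28.691056910569106
scene handle px 361 23.67590027700831 27.263157894736842
side handle px 212 26.066037735849058 20.87735849056604
side handle px 409 30.7359413202934 17.65525672371638
```

View pics/end.png

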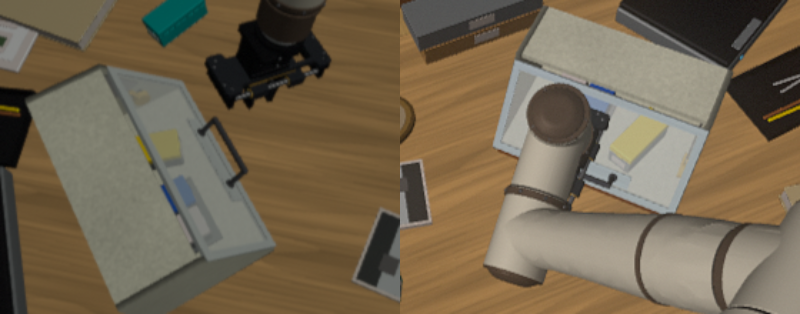

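The flap looks shut, with the yellow box behind it and clear of the blue one. I'll move the arm away and compare the flap's position with the start images.

{"method": "play_rows", "body": {"commands": "-0.2 0.7 0.5 0 0 0;-0.2 0.7 0.5 0 0 0;-0.2 0.7 0.5 0 0 0;-0.2 0.7 0.3 0 0 0;-0.2 0.7 0.3 0 0 0;-0.2 0.7 0.3 0 0 0;0 0.7 0 0 0 0;0 0.7 0 0 0 0;0 0.7 0 0 0 0;0 0 0 0 0 0"}}

```text
time_s: 45.6
tcp_pos: [0.4398, 0.1953, 0.2555]
ee_rot: [[-0.737, -0.643, 0.207], [-0.676, 0.703, -0.223], [-0.002, -0.304, -0.953]]
wrist_force: [1.0, 0.5, 0.0]
gripper_width: 0.345
gripper_force: 0.0
```

Run:
```python
from h import *
for n in ('scene','side'):
    im,d,ci=cap(n); im0=cv2.imread(f'pics/{n}0.png'); d0=np.load(n+'0.npz')['d']
    for k,(I,D) in enumerate(((im0,d0),(im,d))):
        P=tocab(pts(D,ci)); g=cv2.cvtColor(I,cv2.COLOR_BGR2GRAY)
        m=(g<75)&(D>0)&(abs(P[...,0]+.144)<.02)&(abs(P[...,1])<.055)&(P[...,2]>.06)&(P[...,2]<.11)
        ys,xs=np.nonzero(m); print(n,'start' if k==0 else 'now',m.sum(),np.mean(xs).round(2),np.mean(ys).round(2),np.median(P[m],0).round(4))
    b=np.s_[190:260,190:245] if n=='scene' else np.s_[175:230,285:420]
    a=[cv2.cvtColor(x[b],cv2.COLOR_BGR2GRAY).astype(np.float32) for x in (im0,im)]
    print('shift px',cv2.phaseCorrelate(a[0],a[1],cv2.createHanningWindow(a[0].shape[::-1],cv2.CV_32F)))
```

```text
scene start 177 219.84 220.14 [-0.1426 -0.0003  0.076 ]
scene now 169 219.74 219.92 [-0.1424 -0.0007  0.0764]
shift px ((-0.014251736899016265, -0.00849010724848398), 0.9926600586484979)
side start 122 325.7 201.68 [-0.1472 -0.0015  0.0756]
side now 124 325.73 201.72 [-0.1475 -0.0018  0.0761]
shift px ((0.5050501880926248, 0.006145869250786973), 0.9374096739144973)
```

The flap is back where it started to well under a millimetre, so it is fully shut. Handing in.

```bash
python3 -c "
from station import r
print(r.finish_job())"
```

```text
the job is handed in; nothing more can be done
None
```

I handed the job in at about 45.7 s: the yellow box stands on the cabinet floor right of the tray, the stay is unlocked and the flap is fully shut; no verdict came back on hand-in.

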